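Chock a roller on the sloping inspection table and draw back its stop

TASK

The steel roller on the sloping table under the microscope boom is kept from rolling only by the two-pronged sliding stop. Lay the aluminium wedge flat on the slope between the prongs, thin end uphill, push it gently up against the middle of the roller's low side and let go of it; only then draw the stop fully back by its knob, so that the roller stays where it is, held by the wedge alone. Do not bump the boom or disturb the blocks and the jar, and let go of everything at the end.

Things in the scene. Friction and masses are not known exactly. Their poses are not given: they have to be found in the camera images.
- ramp: Sloping steel table, fixed; place and yaw vary. 310 x 250 mm, rises 6 degrees towards the ramp's +x (away from the robot). Origin on the bench below the line where the roller rests; x level, uphill; y along the roller; z up. Surface height at x (mm): 36 + 0.105 x mm; low end at x = -200, high end at +110 mm with a 24 mm lip.
- boom: Microscope boom fixed to the ramp, same origin and axes: two level rods 20 mm thick along y at x -60, heights 200 and 246 mm, y -135 to +205; post and 50 mm clamp, 290 mm tall, at x -60, y +205; white head at x +15..95, y -70..-140, from 145 mm up. The rods are right over the wedge's place: a gripper must reach under them from the low side, tilted about 35 degrees.
- home (a point): Where the wedge's centre point lies when it is fully home against the roller: ramp x -55 mm, y 0, 51 mm above the bench, axes as the ramp's. There the wedge lies on the slope, so its nose is pitched up 6 degrees.
- roller_center (a point): Centre of the loose steel roller, 64 mm in diameter, 170 mm long, 0.6 to 0.9 kg, lying across the slope at the ramp's x -3 mm, against the prongs of the stop; up to 10 mm to either side. Its y is the roller's axis. It must stay where it is.
- roller: The same roller as a body; origin at its centre.
- fork (a joint): Position of the sliding stop, in m: 0 as found (prongs against the roller), 0.05 fully drawn back downhill, straight along the slope. It stays where it is left; about 3 N move it.
- stop_knob (a point): Grip point of the stop's upright black knob, 24 mm in diameter, 50 mm tall (leaning 6 degrees downhill); the point is 29 mm above the knob's foot and 21 mm below its top. Moves with the stop. With the stop at 0 it lies at the ramp's x -163, y +100 mm, 59 mm above the bench. Axes as the ramp's.
- stop_bar (a point): Middle of the stop's steel cross-bar: 16 mm wide, top 11 mm off the slope, at ramp x -160 mm, y -77 to +113, with the stop at 0. From it two arms of that height, 14 mm wide, at y -66 and +66 run uphill to two upright prongs 45 mm high at x -38 mm. 118 mm are free between the arms and prongs. Moves with the stop.
- chock_mid (a point): Centre, half-way up, of the loose aluminium wedge, 0.3 kg: 76 mm long (x), 40 wide (y), 42 high. Thin end, 3 mm high, at x +38 mm from this point; the face rises from it at 40 degrees to the flat top (x -8.5 to -38 mm), which ends in the upright heel. Lies flat on the bench in one of three places, +x pointing 43 degrees right to 20 degrees left of straight ahead.
- chock: The same wedge as a body; origin at the centre of its underside, 21 mm below the centre point.
- block_mid (a point): Centre of a loose plain aluminium block, 76 x 40 x 42 mm high, a bystander in another of the three places: leave it.
- vee_mid (a point): Centre of a loose aluminium vee block, 76 x 42 x 40 mm high, a bystander in the last of the three places: leave it.
- jar: Closed grey jar, 60 mm in diameter, 85 mm tall, origin at the centre of its underside, a bystander standing on the bench to the left: leave it.
There are look-alikes about, which are no part of the job. What is shaped like the chock but green or yellow is not meant.

How it is judged:
On the way, in this order (a step that is already met when the one before it is completed fails the run):
1. the wedge lies on the slope within 5 mm of being home against the roller, thin end uphill, let go of, while the stop is still in place (x of chock_mid in the frame of ramp above -0.0601 m and y of chock_mid in the frame of ramp between -0.03 and 0.03 m and z of chock_mid in the frame of ramp below 0.062 m and angle between the x axis of chock_mid and the x axis of ramp, either way round below 0.25 rad and angle between chock_mid's own z axis and vertical below 0.2 rad and value of joint fork below 0.006 m and distance of roller_center from where it was at the start of the episode below 0.012 m and contact force between the fingers and chock below 0.05 N), for 0.2 s.
2. the stop is drawn back by more than 40 mm (value of joint fork above 0.04 m), for 0.2 s.
At the end, for the whole second after the job is handed in: Stop drawn back over 40 of its 50 mm; wedge flat on the slope, thin end uphill, square within 0.25 rad, within 30 mm of the ramp's middle, at most 10 mm downhill of its home place and bearing on the roller; roller at rest within 12 mm of its start (x of chock_mid in the frame of ramp above -0.0651 m and y of chock_mid in the frame of ramp between -0.03 and 0.03 m and z of chock_mid in the frame of ramp below 0.062 m and angle between the x axis of chock_mid and the x axis of ramp, either way round below 0.25 rad and angle between chock_mid's own z axis and vertical below 0.2 rad and value of joint fork above 0.04 m and distance of roller_center from where it was at the start of the episode below 0.012 m and contact force between chock and roller above 0.1 N and linear speed of each of roller, chock below 0.01 m/s and angular speed of roller below 0.1 rad/s); the robot touches nothing.
It fails at once if the roller rolled away or was shoved (over 30 mm) (distance of roller_center from where it was at the start of the episode above 0.03 m).
It fails at once if the boom was bumped with more than 5 N (contact force between any of the arm, the fingers, chock and boom above 5 N).
It fails at once if a block or the jar was moved by more than 25 mm (distance of any of block_mid, vee_mid, jar from where it was at the start of the episode above 0.025 m).
It also fails if it takes over 51 s, if anything falls off the work surface, if the arm or the gripper's body presses on something with over 40 N, if the wrist force passes 120 N, or if a joint passes its speed limit or range.

ROBOT

A 6-joint arm with a two-finger parallel gripper is mounted at the origin on the work surface. World frame = base frame: x ahead of the robot, y to its left, z up, the work surface at z = 0. Lengths are in m, angles in rad, forces in N, time in s.
With the tool pointing down it reaches from about 0.35 to 0.975 m from the base axis. Payload 4.9 kg.
Tool frame: the origin (TCP) lies midway between the tips of the shut fingers; the grasp point (between the pads) lies 19 mm behind it; y points along the fingers, z is the direction in which the jaws open and shut, and the axes are right-handed (so a half turn about y gives the same grasp; the last joint's range is limited). The gripper opens to 85 mm and grips with 20 to 120 N. Pads are 22 mm wide; open, the fingers measure 114 mm over their backs; the gripper's body (76 mm by 85 mm) begins 54 mm behind the grasp point. The pads swing forward as they close: fully open they stand 13 mm farther back than shut.
Start: joints at [1.137, 0.053, 1.613, -0, 1.476, -0.119], TCP at [0.194, 0.594, 0.192] pointing down, gripper open.
Joint ranges: [-3.01, 3.01], [-1.01, 2.22], [0.06, 2.58], [-1.02, 4.17], [0.09, 2.62], [-3.14, 3.14]. Speed limits (rad/s): [2.57, 2.57, 3.14, 3.14, 3.14, 3.14].

INTERFACE

Orientations are given as a unit quaternion [w, x, y, z].
In Python, from plant import * gives the robot as it stands.
- The arm moves only by the shell command python3 -m crank 'ROWS'. ROWS is JSON, a list that holds one entry, the list of rows, each a list of 5 numbers: the gripper command: -1 is shut, 1 is fully open, values between are in proportion, then the shift along the tool's x, y, z in cm, then the turn about the tool's y in degrees. In form: [[[jaw, dx, dy, dz, twist], ...]]. A call has 1 to 8 rows; each row shifts and turns the commanded pose from where the row before left it, along the tool's axes as they then stand; what a row does not reach is not made up. A row lasts 1/8 s, in which the tool goes at most 62.5 mm and 10.7 degrees, less where a joint would pass 70% of its speed; a pose out of reach is approached as far as the arm can. A call with a gripper value outside its range is refused whole. The fingers move at their own pace and stop on an object; the grip force is fixed at half the most. Time passes only in rows, so rows that do not move let the fingers close. It gives the time, the measured TCP pose, the force and the opening at its end, in the units of the state.
- state(): the state, without advancing time (a new reading comes with each control period).
- grab_frame(name): name is "side" or "top"; returns a dict with "frame" (420x560x3 uint8, red, green, blue), "fx", "fy", "cx", "cy" (pixels), "D" ([k1, k2, p1, p2, k3] as OpenCV has them; the pictures are not rectified), "pose" (4x4, takes a point from camera to world coordinates). Camera axes: x right, y up, looking along -z (the intrinsics and any distortion apply to the point x, -y, -z); pixel columns grow to the right and rows downward; lengths in m; the calibration is good to about 2 mm. A picture is of the moment at which its call begins. There is no depth.
- job_done(): hands the job in, once; it reports no verdict.
The state is a dict: "time": time; "joint_pos": joint angles; "joint_vel": joint speeds; "joint_efforts": joint torques, N m; "tool_pos": TCP position; "tool_rot": TCP orientation; "contact_force": force on the tool from outside, world axes, zero at the start; "ft_torque": the same for the moment, N m; "gripper_width": opening from 0.0 (shut) to 1.0 (fully open).
Only numpy, scipy, OpenCV 4.12 (cv2) and the standard library are available. Lean on these libraries where they do the work, as an engineer would, in place of code of your own. Each camera call takes 0.05 s, during which the arm holds its last target.

## Working session

There is one attempt and no reset: what is moved stays moved. The work goes in short steps, Python scripts to look and compute and a shell command to move; the robot and the scene stay as the last step left them, time stands still between calls to the robot, and variables do not carry over. Pictures are saved under pics/ and viewed, and the job is handed in when it is done.

```bash
mkdir -p pics; ls; python3 - <<'E'
from plant import *
import cv2
print(state())
for n in("side","top"):
    f=grab_frame(n); print(n,f["fx"],f["fy"],f["cx"],f["cy"],f["D"],f["pose"])
    cv2.imwrite(f"pics/{n}0.png",f["frame"][:,:,::-1])
E
```

```text
pics
{'time': 0.0, 'joint_pos': array([ 1.13702095e+00,  5.33302738e-02,  1.61428250e+00,  1.42007425e-06,
        1.47601385e+00, -1.18986563e-01]), 'joint_vel': array([ 0.00035011,  0.00137544,  0.00079647,  0.00132985, -0.0005544 ,
        0.00060386]), 'joint_efforts': array([ 1.46449594e-03, -3.93670249e+01, -3.70186293e+01,  7.36181300e-05,
        6.58624631e-03,  1.47062991e-05]), 'tool_pos': array([0.19320423, 0.59365084, 0.19078646]), 'tool_rot': array([-0.69767421,  0.69905759, -0.1110324 ,  0.11063898]), 'contact_force': array([-0.26788567, -0.93217341, -0.88300103]), 'ft_torque': array([-0.01841286, -0.03578807, -0.00072044]), 'gripper_width': 0.996775334800779}
side 522.5955958876714 522.5955958876714 282.7271460238409 210.92155556725493 [-0.11682328  0.          0.          0.          0.        ] [[ 0.88352755  0.24688538 -0.3980285  -0.08229111]
 [-0.46775304  0.50901682 -0.72257108 -1.15802338]
 [ 0.02421097  0.8245905   0.56521177  0.95424271]
 [ 0.          0.          0.          1.        ]]
top 437.1456130784574 437.1456130784574 273.2648191789512 218.65590510436175 [0.04254284 0.         0.         0.         0.        ] [[-0.01442991  0.98100642 -0.19343778  0.28757318]
 [-0.99980755 -0.01158456  0.01583248 -0.04201279]
 [ 0.01329087  0.19362901  0.98098479  1.2670386 ]
 [ 0.          0.          0.          1.        ]]
```

View pics/side0.png

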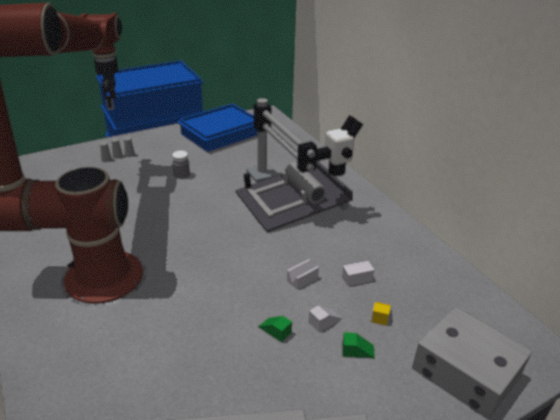

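View pics/top0.png

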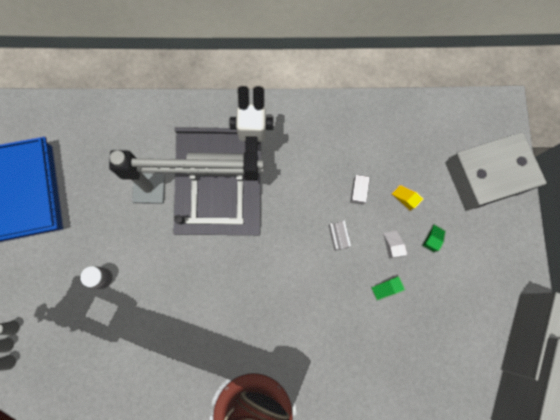

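Candidates in the top view: bare-metal objects at (396,245), (360,189) and (341,235), greens at (388,288) and (434,238), yellow at (407,196). By colour and shape I pick (396,245). A close crop will check that choice.

```bash
cat > h.py <<'E'
from plant import *
import cv2, numpy as np
from scipy.spatial.transform import Rotation as R
def cam(f):
    K=np.array([[f["fx"],0,f["cx"]],[0,f["fy"],f["cy"]],[0,0,1.]]);return K,np.array(f["D"],float),np.array(f["pose"])
def proj(f,P):
    K,D,T=cam(f);P=np.atleast_2d(P)
    q=(P-T[:3,3])@T[:3,:3]*[1,-1,-1]
    return cv2.projectPoints(q.reshape(-1,1,3),np.zeros(3),np.zeros(3),K,D)[0].reshape(-1,2)
def ray(f,uv,z):
    K,D,T=cam(f)
    n=cv2.undistortPoints(np.array(uv,float).reshape(-1,1,2),K,D).reshape(-1,2)
    d=np.c_[n[:,0],-n[:,1],-np.ones(len(n))]@T[:3,:3].T
    return T[:3,3]+d*((z-T[2,3])/d[:,2])[:,None]
def crop(f,c,s,k,name,pts=[]):
    im=f["frame"][:,:,::-1].copy();x,y=c
    x0,y0=int(x-s[0]//2),int(y-s[1]//2);x0=max(x0,0);y0=max(y0,0)
    o=cv2.resize(im[y0:y0+s[1],x0:x0+s[0]],None,fx=k,fy=k,interpolation=cv2.INTER_CUBIC)
    for p in pts: cv2.circle(o,(int((p[0]-x0+.5)*k),int((p[1]-y0+.5)*k)),2,(0,0,255),-1)
    cv2.imwrite(name,o); print(name,x0,y0,k)
E
python3 - <<'E'
from h import *
t=grab_frame("top");s=grab_frame("side")
np.save("t0.npy",t,allow_pickle=True);np.save("s0.npy",s,allow_pickle=True)
crop(t,(385,235),(120,80),6,"pics/tc.png")
crop(s,(335,300),(120,90),6,"pics/sc.png")
crop(t,(200,180),(180,140),4,"pics/tr.png")
crop(s,(295,175),(160,140),5,"pics/sr.png")
E
```

```text
pics/tc.png 325 195 6
pics/sc.png 275 255 6
pics/tr.png 110 110 4
pics/sr.png 215 105 5
```

View pics/tc.png

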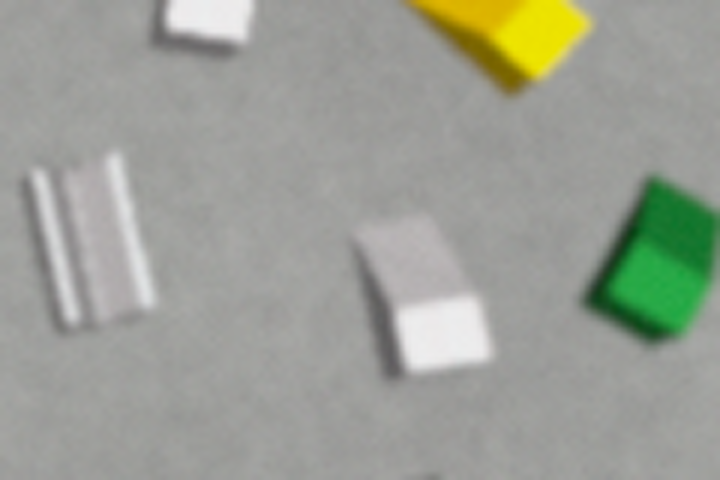

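View pics/sc.png

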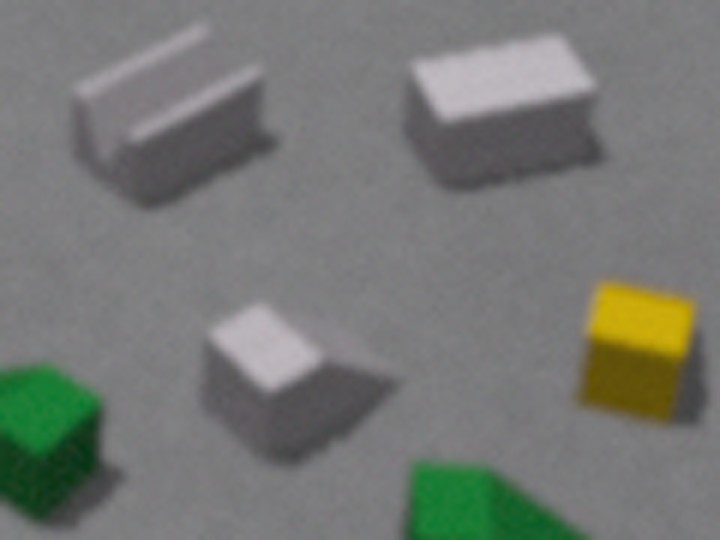

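View pics/tr.png

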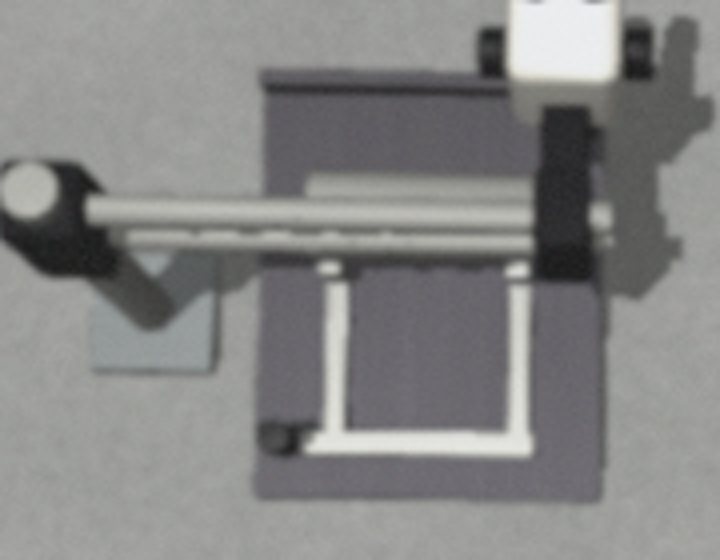

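View pics/sr.png

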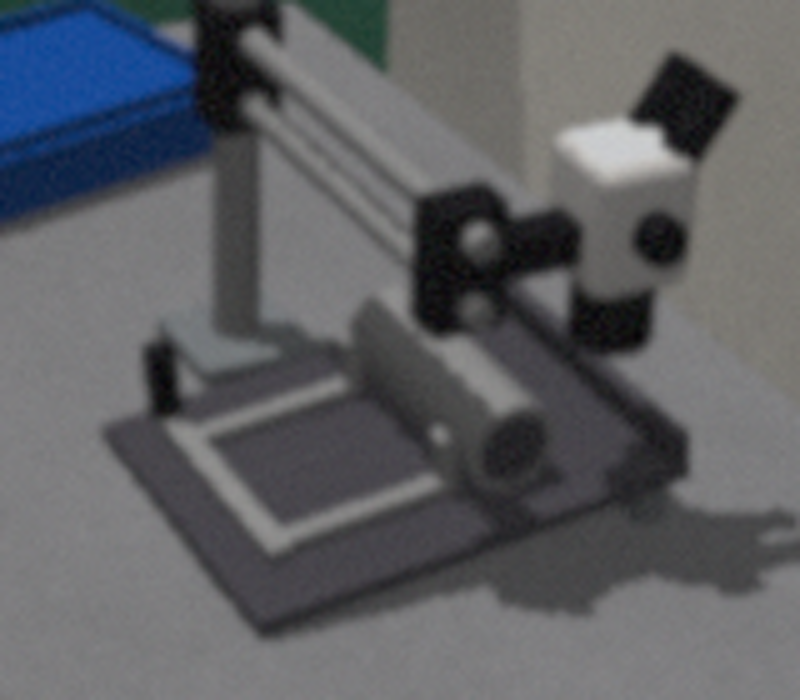

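The bare-metal wedge with the sloped face is at top-crop (425,295), which is image pixel (396,244). The side crop at (300,380) confirms it is the wedge. The neighbours are a vee block, a plain block and coloured look-alikes. Next I fit the poses.

```bash
cat > fit.py <<'E'
from h import *
from scipy.optimize import least_squares
def full(uv,x0,y0,k): return (np.array(uv,float)+.5)/k-.5+[x0,y0]
def fit(obs,z,g,fixedR=None):
    # obs: list of (frame, model pts, pix)
    def res(p):
        r=[]
        for f,M,U in obs:
            P=R.from_euler('z',p[2]).apply(np.array(M)/1000.)+[p[0],p[1],z]
            r.append((proj(f,P)-U).ravel())
        return np.concatenate(r)
    o=least_squares(res,g,loss='soft_l1');return o.x,res(o.x).reshape(-1,2)
E
python3 - <<'E'
from fit import *
t=np.load("t0.npy",allow_pickle=True).item();s=np.load("s0.npy",allow_pickle=True).item()
M=[(-8.5,20,21),(-8.5,-20,21),(-38,-20,21),(-38,20,21),(38,20,-18),(38,-20,-18)]
U=full([(397,304),(480,295),(492,357),(407,373),(357,232),(430,212)],325,195,6)
M2=[(-38,20,21),(-38,-20,21),(-8.5,-20,21),(-8.5,20,21),(38,-20,-20),(-38,-20,-21),(-38,20,-21)]
U2=full([(210,335),(268,390),(325,355),(262,302),(400,380),(285,462),(205,400)],275,255,6)
for o in ([(t,M,U),(s,M2,U2)],[(t,M,U)],[(s,M2,U2)]):
    p,r=fit(o,.021,[.5,-.3,.2]);print("wedge",p,np.degrees(p[2]));print(r.round(1).tolist())
h=lambda x:36+.105*x
M=[(-200,125,h(-200)),(-200,-125,h(-200)),(-168,-77,h(-168)+11),(-152,-77,h(-152)+11),(-152,59,h(-152)+11),(-152,-59,h(-152)+11),(-168,0,80)]
U=full([(255,495),(603,495),(532,455),(532,433),(344,432),(511,432),(277,437)],110,110,4)
M[-1]=(-165,100,80)
M2=[(-200,125,h(-200)),(-200,-125,h(-200)),(-168,-77,h(-168)+11),(-152,-59,h(-152)+11),(-152,59,h(-152)+11),(-165,100,80)]
U2=full([(105,430),(262,625),(273,550),(282,522),(210,438),(158,345)],215,105,5)
for o in ([(t,M,U),(s,M2,U2)],[(t,M,U)],[(s,M2,U2)]):
    p,r=fit(o,0,[.7,.1,0]);print("ramp",p,np.degrees(p[2]));print(r.round(1).tolist())
E
```

```text
wedge [ 0.45883477 -0.40997456  0.16156301] 9.25687835610846
[[-0.3, 0.5], [-0.3, -0.4], [0.2, -0.5], [0.5, -0.7], [-0.9, -1.2], [0.3, -0.2], [-0.6, -0.4], [0.3, 0.1], [0.1, 0.7], [-0.1, 0.0], [0.3, 0.2], [-3.6, 0.2], [-0.7, 0.8]]
wedge [ 0.45765946 -0.41014375  0.14967821] 8.575929944959114
[[-0.2, 0.8], [-0.2, 0.1], [0.2, 0.0], [0.4, -0.4], [-0.7, -1.0], [0.5, 0.2]]
wedge [ 0.45987917 -0.40930261  0.18275905] 10.471322501611539
[[-0.3, -0.5], [0.9, -0.1], [0.5, 0.4], [0.1, -0.1], [0.4, -0.4], [-3.1, -0.0], [-0.4, 0.7]]
ramp [ 0.69001242  0.09897517 -0.0127963 ] -0.7331737385767901
[[-0.0, 1.0], [-0.3, 1.0], [0.8, -0.8], [0.8, -0.8], [0.4, -0.6], [-0.2, -0.6], [-0.8, -0.8], [-1.3, -1.0], [-0.6, -0.1], [-0.1, 0.2], [0.2, 1.1], [-1.2, -0.4], [0.3, 0.5]]
ramp [ 0.6889427   0.09921307 -0.01300402] -0.7450757305795094
[[-0.1, 1.4], [-0.3, 1.4], [0.7, -0.4], [0.7, -0.5], [0.3, -0.3], [-0.3, -0.2], [-0.9, -0.4]]
ramp [ 0.69150601  0.09812773 -0.01655236] -0.9483801968845502
[[-0.8, -1.1], [-0.2, -0.2], [0.2, 0.1], [0.6, 1.1], [-0.7, -0.5], [0.9, 0.4]]
```

```bash
cat >> h.py <<'E'
def tool():
    s=state();q=s["tool_rot"];return s,R.from_quat([q[1],q[2],q[3],q[0]]).as_matrix()
def plan(tgt,jaw=None):
    """print tool-axis shift in cm to world tgt (m) after a twist that aligns z (jaw) with world angle jaw deg (mod 180)"""
    s,A=tool();d=(np.array(tgt)-s["tool_pos"])*100
    tw=0
    if jaw is not None:
        cur=np.degrees(np.arctan2(A[1,2],A[0,2]));a=(jaw-cur+90)%180-90
        # about tool y: sign depends on y up/down
        tw=a*np.sign(A[2,1])
    B=A@R.from_euler('y',tw,degrees=True).as_matrix()
    print("t",s["time"],"tcp",s["tool_pos"].round(4),"w",round(s["gripper_width"],3),"F",s["contact_force"].round(1),"q6",s["joint_pos"][5].round(2))
    print("before twist axes d",(A.T@d).round(2),"twist",round(tw,2),"after-twist d",(B.T@d).round(2))
E
python3 - <<'E'
from h import *
s,A=tool();print(A.round(3))
plan([.4353,-.414,.15],99.5)
t=np.load("t0.npy",allow_pickle=True).item();f=np.load("s0.npy",allow_pickle=True).item()
p=s["tool_pos"]; pts=[p+[0,0,h] for h in (0,.05,.1,.15,.2,.25)]
print(proj(f,pts).round(0).tolist())
crop(f,(105,60),(160,120),5,"pics/arm.png",proj(f,pts))
E
```

```text
[[ 0.951 -0.001  0.31 ]
 [-0.31  -0.001  0.951]
 [-0.    -1.    -0.001]]
t 0.2 tcp [0.1933 0.5939 0.1912] w 1.0 F [ 0.8  0.1 -0.5] q6 -0.12
before twist axes d [ 54.22   4.22 -88.34] twist -27.54 after-twist d [   7.23    4.22 -103.4 ]
[[114.0, 117.0], [112.0, 104.0], [109.0, 90.0], [107.0, 76.0], [105.0, 62.0], [103.0, 47.0]]
pics/arm.png 25 0 5
```

View pics/arm.png

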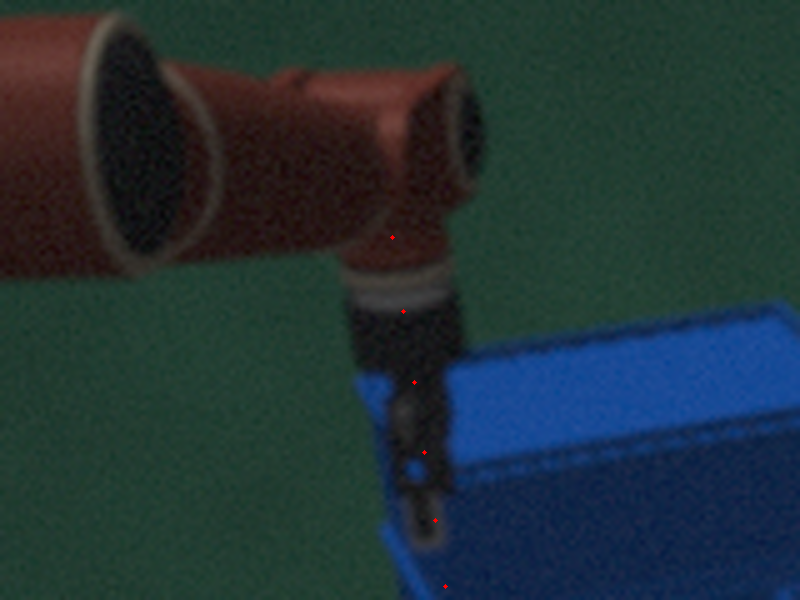

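```bash
python3 - <<'E'
from h import *
s,A=tool();p=s["tool_pos"];f=np.load("s0.npy",allow_pickle=True).item();t=np.load("t0.npy",allow_pickle=True).item()
for sg in(-1,1):
  P=[p+sg*.05*A[:,2]-.013*A[:,1]+dx*A[:,0] for dx in (-.011,.011)]
  print(sg,(proj(f,P)-[25,0])*5, proj(t,P))
E
```

```text
-1 [[417.04991272 597.84223579]
 [449.50438101 595.79731277]] [[  6.61982755 364.556385  ]
 [ 10.84011805 354.76467056]]
1 [[432.06160151 540.13011092]
 [463.06937155 538.23723285]] [[-35.40787869 351.58754609]
 [-30.9729776  341.86552564]]
```

```bash
python3 -m crank '[[[1,4.2,0,-4.2,0],[1,4.2,0,-4.2,0],[1,4.2,0,-4.2,0],[1,4.2,0,-4.2,0],[1,4.2,0,-4.2,0],[1,4.2,0,-4.2,0],[1,4.2,0,-4.2,0],[1,4.2,0,-4.2,0]]]'; python3 - <<'E'
from h import *
plan([.4353,-.414,.12],99.5)
E
```

```text
time: 1.2
tool_pos: [0.4094, 0.169, 0.1921]
tool_rot: [0.698, -0.698, 0.111, -0.111]
contact_force: [1.6, 0.2, 0.2]
gripper_width: 1.002
t 1.2 tcp [0.4094 0.169  0.1921] w 1.002 F [1.6 0.2 0.2] q6 -1.03
before twist axes d [ 20.5    7.2  -54.64] twist -27.53 after-twist d [ -7.08   7.2  -57.92]
```

```bash
python3 -m crank '[[[1,2.1,0,-5.6,0],[1,2.1,0,-5.6,0],[1,2.1,0,-5.6,0],[1,2.1,0,-5.6,0],[1,2.1,0,-5.6,0],[1,2.1,0,-5.6,0],[1,2.1,0,-5.6,0],[1,2.1,0,-5.6,0]]]';  python3 -m crank '[[[1,1.9,2,-5,0],[1,1.8,2,-4.9,0],[1,0,0,0,-9.2],[1,0,0,0,-9.2],[1,0,0,0,-9.1],[1,0,0,0,0]]]'; python3 - <<'E'
from h import *
plan([.4353,-.414,.12],99.5)
t=grab_frame("top");s=grab_frame("side")
crop(t,(385,220),(140,120),5,"pics/t1.png")
crop(s,(335,270),(140,120),5,"pics/s1.png")
E
```

```text
time: 2.2
tool_pos: [0.4297, -0.3093, 0.1919]
tool_rot: [0.698, -0.698, 0.111, -0.111]
contact_force: [0.8, -0.1, 0.4]
gripper_width: 1.001
time: 2.95
tool_pos: [0.4344, -0.4128, 0.1517]
tool_rot: [0.705, -0.705, -0.058, 0.058]
contact_force: [0.8, 0.1, -0.5]
gripper_width: 0.999
t 2.95 tcp [ 0.4344 -0.4128  0.1517] w 0.999 F [ 0.8  0.1 -0.5] q6 -2.62
before twist axes d [ 0.07  3.17 -0.14] twist -0.15 after-twist d [ 0.07  3.17 -0.14]
pics/t1.png 315 160 5
pics/s1.png 265 210 5
```

View pics/s1.png

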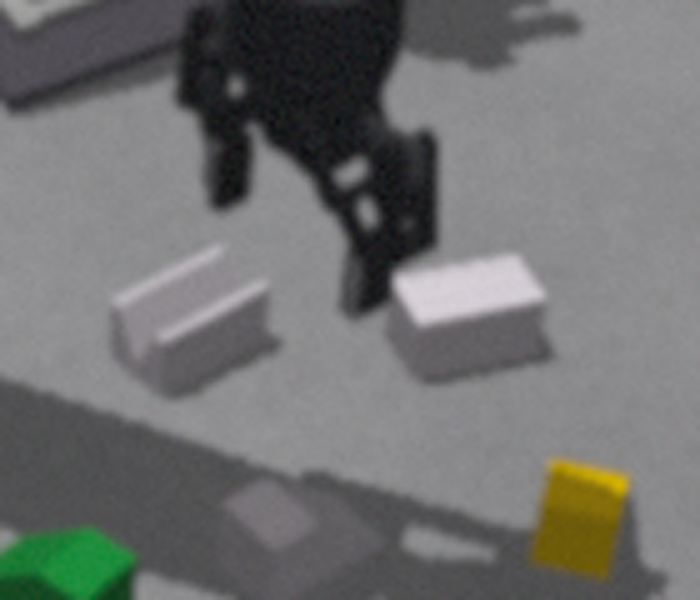

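View pics/t1.png

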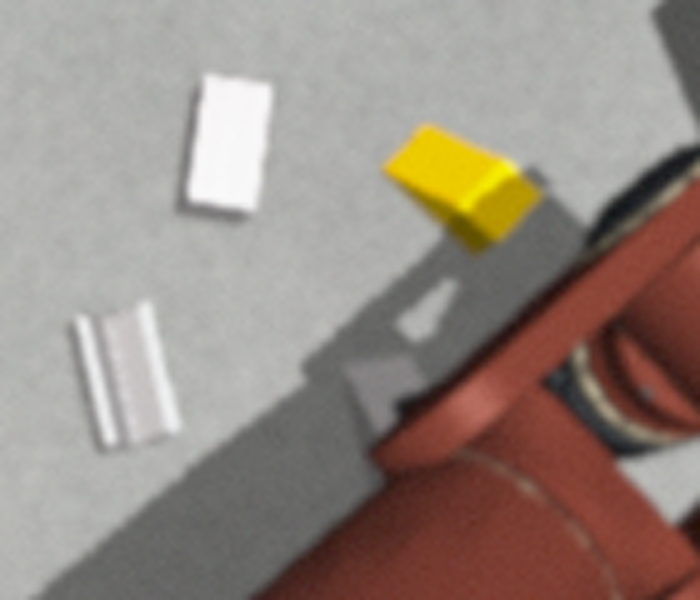

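```bash
python3 - <<'E'
from h import *
s,A=tool();p=s["tool_pos"];f=np.load("s0.npy",allow_pickle=True).item()
for sg in(-1,1):
  P=[p+sg*o*A[:,2]-.013*A[:,1] for o in (.0425,.057)]
  print(sg,(proj(f,P)-[265,210]+.5)*5)
E
```

```text
-1 [[347.67810659 373.48488617]
 [369.44446884 391.44063968]]
1 [[226.42394736 273.37906543]
 [206.77351366 257.14336188]]
```

```bash
python3 -m crank '[[[1,0.1,3,-0.1,0],[1,0,3,0,0],[1,0,2.2,0,0],[1,0,0,0,0]]]'; python3 - <<'E'
from h import *
plan([.4353,-.414,.007],99.5)
t=grab_frame("top");f=grab_frame("side")
s,A=tool();p=s["tool_pos"]
P=[p+sg*o*A[:,2]-.013*A[:,1] for o in (.0425,.057) for sg in (-1,1)]
crop(t,(395,240),(100,80),6,"pics/t2.png")
crop(f,(320,300),(120,90),6,"pics/s2.png",proj(f,P))
E
```

```text
time: 3.55
tool_pos: [0.4345, -0.4121, 0.0676]
tool_rot: [0.706, -0.703, -0.057, 0.059]
contact_force: [-0.1, 0.1, 0.3]
gripper_width: 1.001
t 3.55 tcp [ 0.4345 -0.4121  0.0676] w 1.001 F [-0.1  0.1  0.3] q6 -2.62
before twist axes d [ 0.07  6.06 -0.22] twist -0.11 after-twist d [ 0.07  6.06 -0.22]
pics/t2.png 345 200 6
pics/s2.png 260 255 6
```

View pics/s2.png

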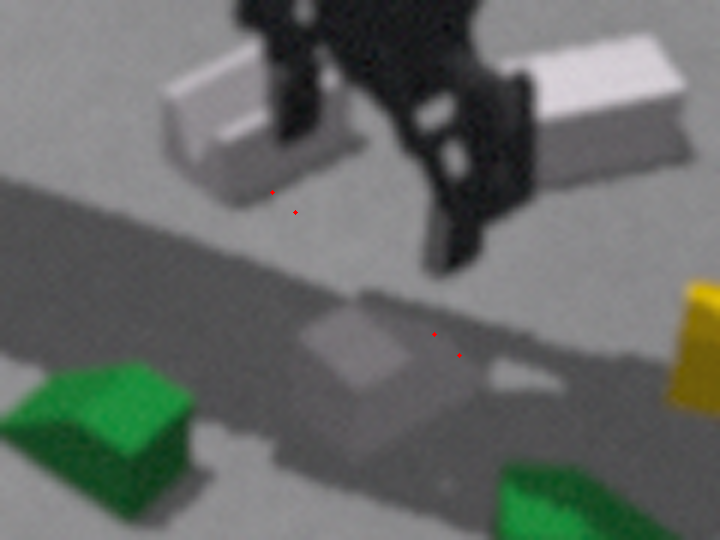

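View pics/t2.png

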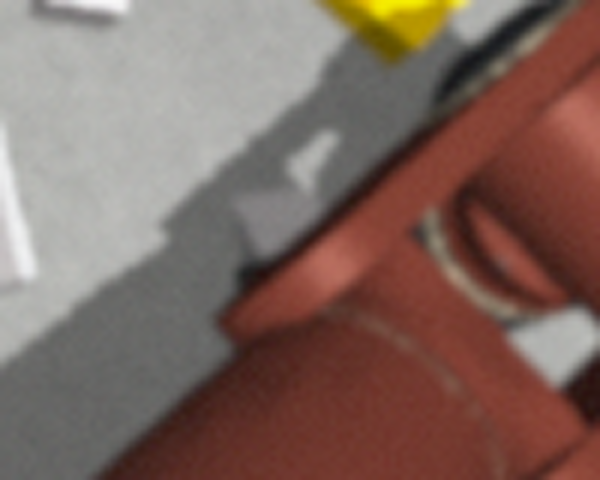

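```bash
python3 - <<'E'
from h import *
t=np.load("t0.npy",allow_pickle=True).item();f=np.load("s0.npy",allow_pickle=True).item()
s,A=tool();p=s["tool_pos"]
for b in (.013,.03,.045,.06):
  P=[p+sg*o*A[:,2]-b*A[:,1] for sg in (-1,1) for o in (.0425,.057)]
  print(b,((proj(f,P)-[260,255]+.5)*6).round().tolist(),((proj(t,P)-[345,200]+.5)*6).round().tolist())
E
```

```text
0.013 [[435.0, 334.0], [460.0, 356.0], [295.0, 212.0], [273.0, 193.0]] [[444.0, 273.0], [475.0, 268.0], [261.0, 306.0], [230.0, 311.0]]
0.03 [[438.0, 303.0], [464.0, 324.0], [298.0, 181.0], [275.0, 162.0]] [[457.0, 268.0], [488.0, 263.0], [271.0, 301.0], [239.0, 307.0]]
0.045 [[442.0, 274.0], [467.0, 296.0], [300.0, 153.0], [276.0, 134.0]] [[468.0, 264.0], [500.0, 258.0], [280.0, 297.0], [248.0, 303.0]]
0.06 [[445.0, 246.0], [471.0, 267.0], [302.0, 125.0], [278.0, 105.0]] [[480.0, 259.0], [513.0, 253.0], [290.0, 293.0], [258.0, 298.0]]
```

The fingers appear about 35 mm higher than the TCP geometry predicts. I'll shut the jaws here in free air to check.

```bash
python3 -m crank '[[[-1,0,0,0,0],[-1,0,0,0,0],[-1,0,0,0,0],[-1,0,0,0,0],[-1,0,0,0,0],[-1,0,0,0,0]]]'; python3 - <<'E'
from h import *
t=grab_frame("top");f=grab_frame("side")
s,A=tool();p=s["tool_pos"]
P=[p-b*A[:,1] for b in (0,.02,.04)]
crop(f,(320,300),(120,90),6,"pics/s3.png",proj(f,P))
crop(f,(320,260),(160,120),5,"pics/s3b.png")
E
```

```text
time: 4.4
tool_pos: [0.4356, -0.4136, 0.0699]
tool_rot: [0.705, -0.705, -0.058, 0.058]
contact_force: [0.2, -0.2, -0.9]
gripper_width: -0.003
pics/s3.png 260 255 6
pics/s3b.png 240 200 5
```

View pics/s3.png

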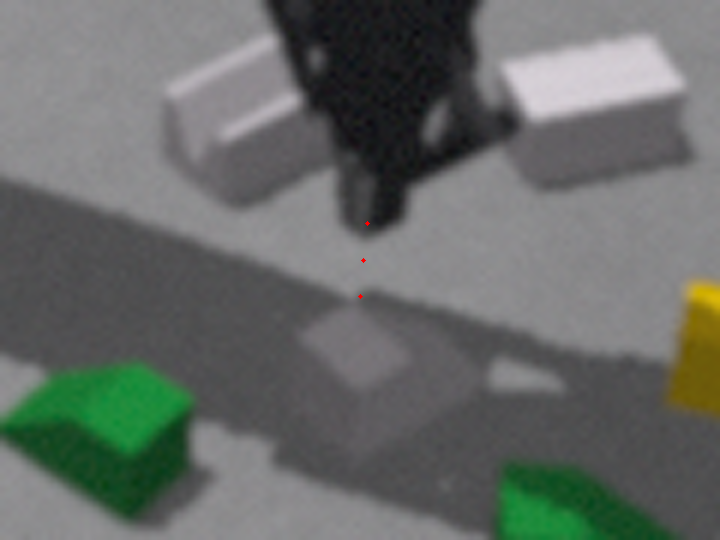

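The shut tips show at crop (370,230), which is about 35 mm above the reported TCP dot at (360,296). I'll descend in stages, watching force and pictures, and not rely on the TCP height alone.

```bash
python3 -m crank '[[[1,0,0,0,0],[1,0,0,0,0],[1,0,0,0,0],[1,0,0,0,0],[1,0,2,0,0],[1,0,2,0,0],[1,0,2,0,0],[1,0,0,0,0]]]'; python3 - <<'E'
from h import *
plan([.4353,-.414,.007],99.5)
f=grab_frame("side");t=grab_frame("top")
crop(f,(320,300),(120,90),6,"pics/s4.png")
crop(t,(395,240),(100,80),6,"pics/t4.png")
E
```

```text
time: 5.5
tool_pos: [0.434, -0.4116, 0.0064]
tool_rot: [0.706, -0.703, -0.057, 0.06]
contact_force: [-0.3, 0.3, -0.2]
gripper_width: 1.001
t 5.5 tcp [ 0.434  -0.4116  0.0064] w 1.001 F [-0.3  0.3 -0.2] q6 -2.62
before twist axes d [ 0.09 -0.06 -0.26] twist -0.04 after-twist d [ 0.09 -0.06 -0.26]
pics/s4.png 260 255 6
pics/t4.png 345 200 6
```

View pics/s4.png

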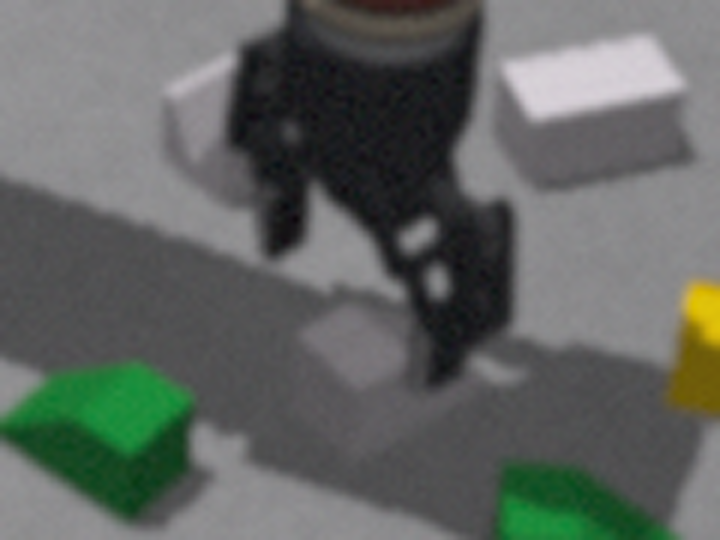

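View pics/t4.png

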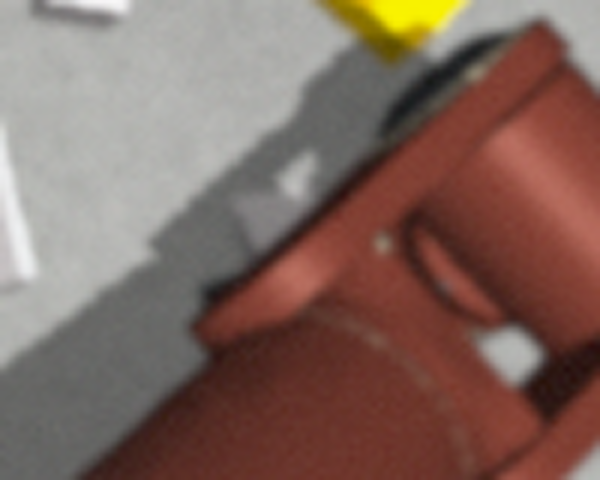

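```bash
python3 - <<'E'
from h import *
t=np.load("t0.npy",allow_pickle=True).item();f=np.load("s0.npy",allow_pickle=True).item()
s,A=tool();p=np.array([.434,-.4116,.0064])
for b in (.013,.03,.05,.07,.09):
  P=[p+sg*o*A[:,2]-b*A[:,1] for sg in (-1,1) for o in (.0425,.057)]
  print(b,((proj(f,P)-[260,255]+.5)*6).round().tolist(),((proj(t,P)-[345,200]+.5)*6).round().tolist())
c=R.from_euler('z',.163)
print(((proj(f,c.apply(np.array([(-24,-20,42),(-24,20,42),(-24,-20,0)])/1000)+[.459,-.41,0])-[260,255]+.5)*6).round())
E
```

```text
0.013 [[415.0, 446.0], [439.0, 468.0], [280.0, 324.0], [258.0, 304.0]] [[393.0, 295.0], [423.0, 290.0], [220.0, 326.0], [190.0, 332.0]]
0.03 [[418.0, 417.0], [442.0, 438.0], [282.0, 294.0], [260.0, 275.0]] [[405.0, 291.0], [435.0, 285.0], [229.0, 322.0], [199.0, 328.0]]
0.05 [[422.0, 381.0], [447.0, 403.0], [285.0, 259.0], [262.0, 239.0]] [[419.0, 285.0], [450.0, 280.0], [240.0, 317.0], [210.0, 323.0]]
0.07 [[426.0, 345.0], [451.0, 367.0], [287.0, 224.0], [265.0, 204.0]] [[434.0, 280.0], [465.0, 274.0], [252.0, 312.0], [221.0, 318.0]]
0.09 [[430.0, 309.0], [455.0, 330.0], [290.0, 187.0], [267.0, 167.0]] [[449.0, 274.0], [480.0, 268.0], [264.0, 307.0], [232.0, 312.0]]
[[388. 376.]
 [324. 319.]
 [380. 448.]]
```

```bash
python3 -m crank '[[[1,0.1,1.2,-0.2,0],[1,0,0.8,0,0],[1,0,0.5,0,0],[1,0,0,0,0]]]'; python3 - <<'E'
from h import *
plan([.4353,-.414,-.028],99.5)
f=grab_frame("side");t=grab_frame("top")
crop(f,(320,300),(120,90),6,"pics/s5.png")
E
```

```text
time: 6.1
tool_pos: [0.4367, -0.4151, -0.0157]
tool_rot: [0.705, -0.704, -0.058, 0.059]
contact_force: [0.9, 0.1, 0.3]
gripper_width: 1.001
t 6.1 tcp [ 0.4367 -0.4151 -0.0157] w 1.001 F [0.9 0.1 0.3] q6 -2.62
before twist axes d [-0.12  1.23  0.13] twist -0.04 after-twist d [-0.12  1.23  0.13]
pics/s5.png 260 255 6
```

View pics/s5.png

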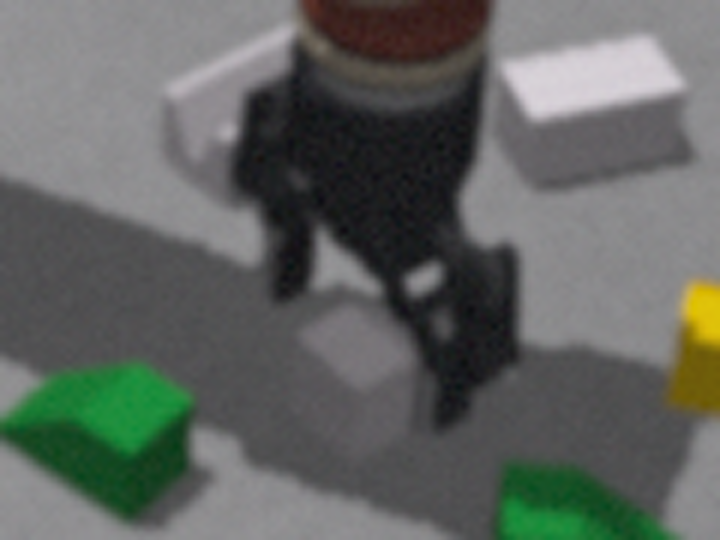

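```bash
python3 -m crank '[[[1,-0.3,0.6,0.1,0],[1,0,0.6,0,0],[1,0,0,0,0],[-1,0,0,0,0],[-1,0,0,0,0],[-1,0,0,0,0],[-1,0,0,0,0],[-1,0,0,0,0]]]'; python3 - <<'E'
from h import *
plan([.4353,-.414,-.028],99.5)
f=grab_frame("side");t=grab_frame("top")
crop(f,(320,300),(120,90),6,"pics/s6.png")
E
```

```text
time: 7.2
tool_pos: [0.4342, -0.4153, -0.0264]
tool_rot: [-0.704, 0.705, 0.059, -0.058]
contact_force: [-0.1, -0.0, 3.8]
gripper_width: 0.457
t 7.2 tcp [ 0.4342 -0.4153 -0.0264] w 0.457 F [-0.1 -0.   3.8] q6 -2.62
before twist axes d [0.13 0.16 0.11] twist -0.04 after-twist d [0.13 0.16 0.11]
pics/s6.png 260 255 6
```

View pics/s6.png

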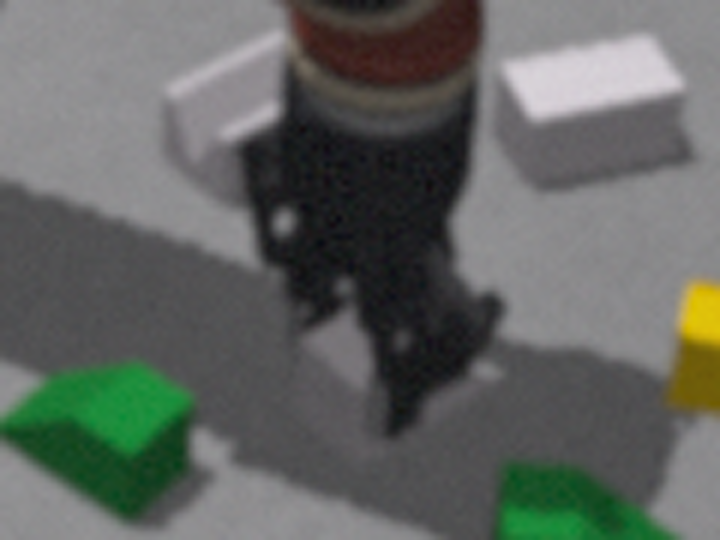

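Width 0.457 of 85 mm is 39 mm, so the wedge is gripped. I'll lift and carry it to the low side of the ramp.

```bash
python3 -m crank '[[[-1,0,-2,0,0],[-1,0,-4,0,0],[-1,0,-5,0,0],[-1,1,-1,3,0],[-1,1,0,5,0],[-1,1,0,5,0],[-1,1,0,5,0],[-1,1,0,5,0]]]'; python3 -m crank '[[[-1,1,0,5,0],[-1,1,0,5,0],[-1,1,0,5,0],[-1,1,0,5,0],[-1,1,0,5,0],[-1,0,0,2,0],[-1,0,0,0,5.1],[-1,0,0,0,5.1]]]'; python3 -m crank '[[[-1,0,0,0,0]]]'; python3 - <<'E'
from h import *
plan([.45,.099,.09],89.25)
f=grab_frame("side");t=grab_frame("top")
crop(f,(280,200),(160,120),5,"pics/s7.png")
crop(t,(225,230),(160,120),5,"pics/t7.png")
E
```

```text
time: 8.3
tool_pos: [0.4447, -0.1781, 0.0932]
tool_rot: [0.705, -0.705, -0.058, 0.058]
contact_force: [1.2, 0.6, -3.7]
gripper_width: 0.459
time: 9.3
tool_pos: [0.4495, 0.0951, 0.0931]
tool_rot: [-0.707, 0.707, -0.005, 0.005]
contact_force: [0.9, -0.8, -2.7]
gripper_width: 0.453
time: 9.43
tool_pos: [0.4498, 0.0947, 0.093]
tool_rot: [-0.707, 0.707, -0.004, 0.004]
contact_force: [1.2, 0.6, -3.1]
gripper_width: 0.462
t 9.425 tcp [0.4498 0.0947 0.093 ] w 0.462 F [ 1.2  0.6 -3.1] q6 -1.51
before twist axes d [0.02 0.3  0.43] twist 0.08 after-twist d [0.02 0.3  0.43]
pics/s7.png 200 140 5
pics/t7.png 145 170 5
```

View pics/s7.png

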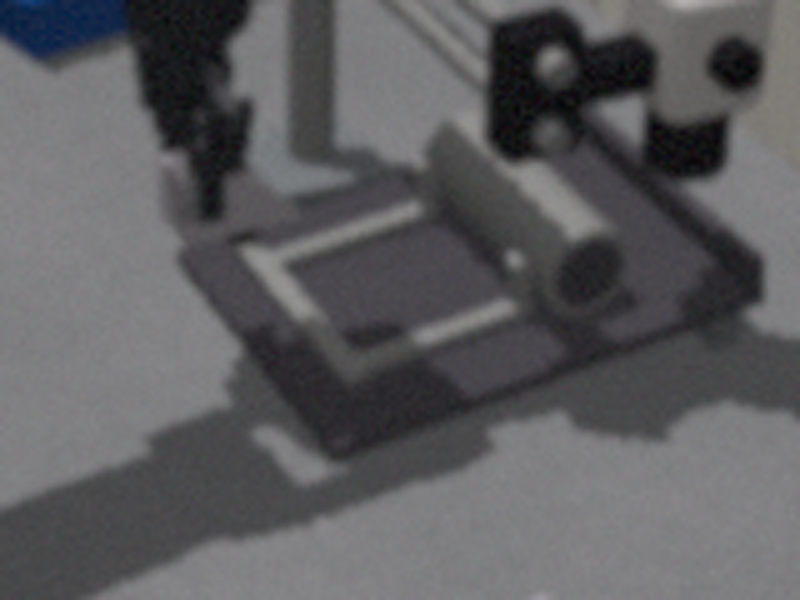

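View pics/t7.png

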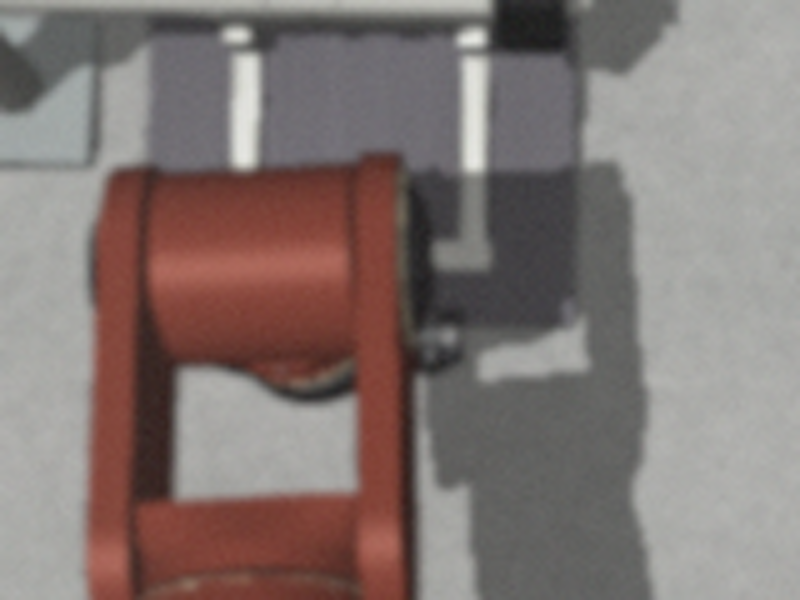

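```bash
python3 - <<'E'
from h import *
t=np.load("t0.npy",allow_pickle=True).item()
for z in (.3,.35,.4,.45): print(z,ray(t,full:=[[145+270/5,170+170/5],[145+120/5,170+280/5],[145+410/5,170+280/5]],z).round(3).tolist())
f=grab_frame("side")
crop(f,(255,110),(160,200),3,"pics/s8.png",proj(f,[[.45,.097,h] for h in (.13,.2,.25,.3,.35,.4,.45)]))
E
```

```text
0.3 [[0.514, 0.11, 0.3], [0.464, 0.176, 0.3], [0.463, 0.046, 0.3]]
0.35 [[0.502, 0.102, 0.35], [0.455, 0.164, 0.35], [0.454, 0.042, 0.35]]
0.4 [[0.491, 0.094, 0.4], [0.446, 0.153, 0.4], [0.445, 0.037, 0.4]]
0.45 [[0.479, 0.086, 0.45], [0.437, 0.142, 0.45], [0.436, 0.033, 0.45]]
pics/s8.png 175 10 3
```

View pics/s8.png

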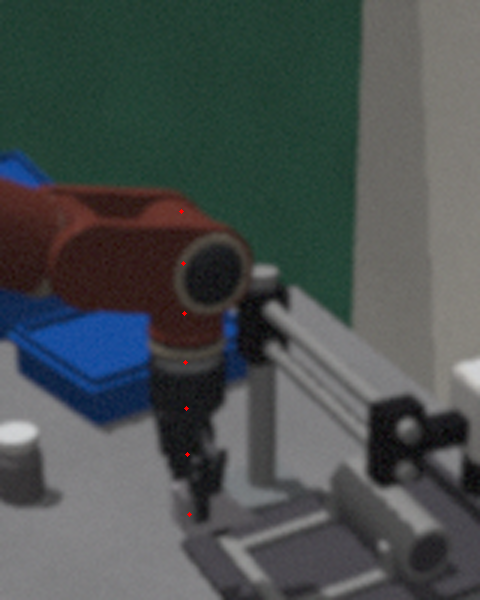

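```bash
python3 -m crank '[[[-1,3,0.5,0.3,0],[-1,4,1.3,0.3,0],[-1,3.9,1.5,0,0],[-1,0,0,0,0]]]'; python3 - <<'E'
from h import *
plan([.559,.1007,.004],89.25)
f=grab_frame("side")
crop(f,(280,180),(160,120),5,"pics/s9.png")
E
```

```text
time: 10.07
tool_pos: [0.5599, 0.0988, 0.0579]
tool_rot: [-0.707, 0.707, -0.006, 0.003]
contact_force: [-0.7, -0.2, -2.3]
gripper_width: 0.462
t 10.075 tcp [0.5599 0.0988 0.0579] w 0.462 F [-0.7 -0.2 -2.3] q6 -1.51
before twist axes d [-0.07  5.39  0.19] twist 0.01 after-twist d [-0.07  5.39  0.19]
pics/s9.png 200 120 5
```

View pics/s9.png

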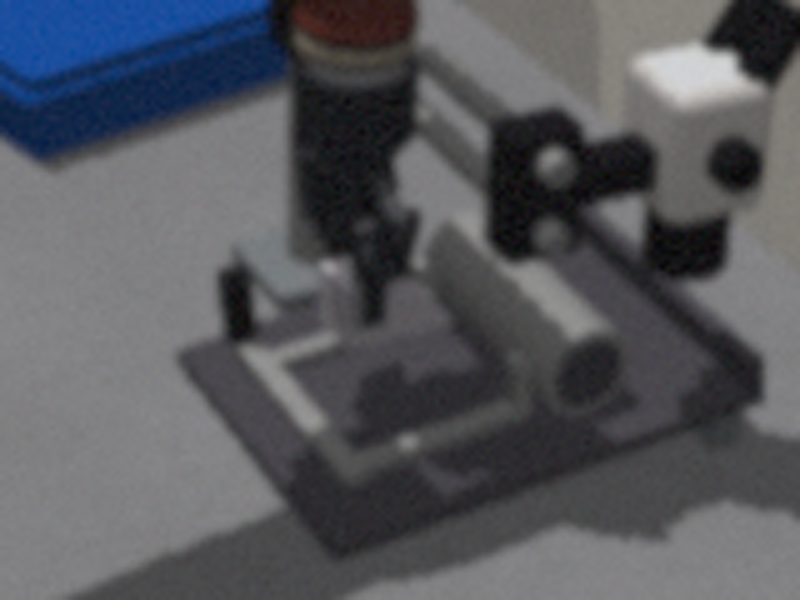

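```bash
python3 -m crank '[[[-1,0,2,0.1,0],[-1,0,2,0,0],[-1,0,1,0,0],[-1,0,0,0,0]]]'; python3 - <<'E'
from h import *
plan([.559,.1007,.002],89.25)
f=grab_frame("side")
w=R.from_euler('z',-.013)
h=lambda x:36+.105*x
# predicted wedge, level, centre ramp -107
M=np.array([(-145,20,71),(-145,-20,71),(-145,-20,29),(-115.5,-20,71),(-69,-20,32)])/1000
P=w.apply(M)+[.69,.099,0]
crop(f,(280,180),(120,90),6,"pics/s10.png",proj(f,P))
E
```

```text
time: 10.62
tool_pos: [0.5578, 0.1002, 0.0084]
tool_rot: [-0.707, 0.707, -0.006, 0.003]
contact_force: [0.4, 0.1, -2.7]
gripper_width: 0.454
t 10.625 tcp [0.5578 0.1002 0.0084] w 0.454 F [ 0.4  0.1 -2.7] q6 -1.51
before twist axes d [0.12 0.64 0.05] twist 0.02 after-twist d [0.12 0.64 0.05]
pics/s10.png 220 135 6
```

View pics/s10.png

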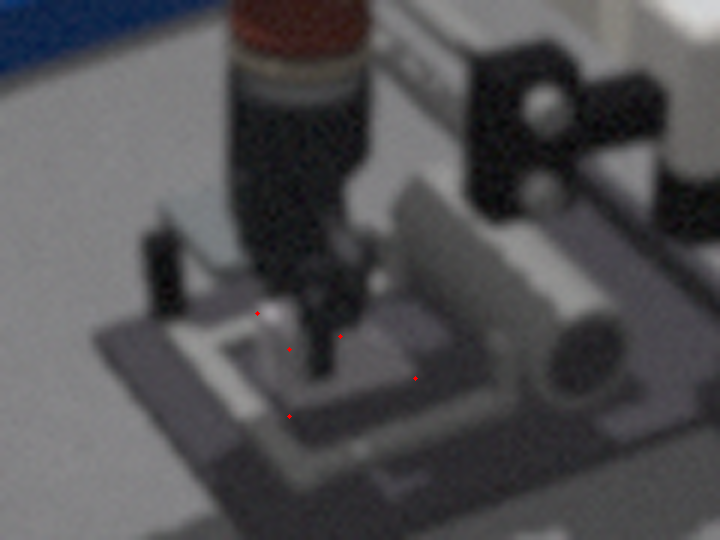

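```bash
python3 -m crank '[[[-1,0.1,0.3,0,0],[-1,0,0.2,0,0],[-1,0,0,0,0]]]'; python3 - <<'E'
from h import *
plan([.559,.1007,.002],89.25)
E
```

```text
time: 11.05
tool_pos: [0.5605, 0.1002, 0.0051]
tool_rot: [0.707, -0.707, 0.005, -0.005]
contact_force: [0.0, 0.8, -3.4]
gripper_width: 0.457
t 11.05 tcp [0.5605 0.1002 0.0051] w 0.457 F [ 0.   0.8 -3.4] q6 -1.51
before twist axes d [-0.15  0.31  0.04] twist 0.01 after-twist d [-0.15  0.31  0.04]
```

```bash
python3 -m crank '[[[-1,0,0.15,0,0],[-1,0,0.1,0,0],[-1,0,0,0,0]]]'; python3 -m crank '[[[-1,0,0.15,0,0],[-1,0,0.0,0,0]]]'; python3 -c "
from h import *
print([state()['contact_force'].round(1) for _ in range(2)])"
```

```text
time: 11.42
tool_pos: [0.5604, 0.1002, 0.0026]
tool_rot: [-0.707, 0.707, -0.005, 0.005]
contact_force: [-0.0, -0.2, -2.5]
gripper_width: 0.459
time: 11.68
tool_pos: [0.5604, 0.1003, 0.0022]
tool_rot: [-0.707, 0.707, -0.005, 0.004]
contact_force: [-6.4, -0.5, 5.3]
gripper_width: 0.457
[array([-6.4, -0.5,  5.3]), array([-6.4, -0.5,  5.3])]
```

```bash
python3 -m crank '[[[0.1,0,0,0,0],[0.2,0,0,0,0],[0.4,0,0,0,0],[0.4,0,0,0,0],[0.4,0,-1,0,0],[0.4,0,-3,0,0],[0.4,-2,-3,0,0],[1,-4,-2,0,0]]]'; python3 -m crank '[[[1,-5,0,0,0],[1,-5,0,0,0],[1,-3,0,0,0]]]'; python3 - <<'E'
from h import *
plan([.45,.1,.09],89.25)
f=grab_frame("side");t=grab_frame("top")
crop(f,(280,180),(120,90),6,"pics/s11.png")
crop(t,(210,180),(120,90),6,"pics/t11.png")
E
```

```text
time: 12.68
tool_pos: [0.5018, 0.101, 0.0941]
tool_rot: [0.707, -0.707, 0.003, -0.006]
contact_force: [0.1, 0.7, 0.7]
gripper_width: 0.888
time: 13.05
tool_pos: [0.3688, 0.1028, 0.0913]
tool_rot: [0.707, -0.707, 0.004, -0.005]
contact_force: [-0.1, -0.0, 0.1]
gripper_width: 0.999
t 13.05 tcp [0.3688 0.1028 0.0913] w 0.999 F [-0.1 -0.   0.1] q6 -1.48
before twist axes d [ 8.13  0.14 -0.17] twist 0.03 after-twist d [ 8.13  0.14 -0.17]
pics/s11.png 220 135 6
pics/t11.png 150 135 6
```

View pics/s11.png

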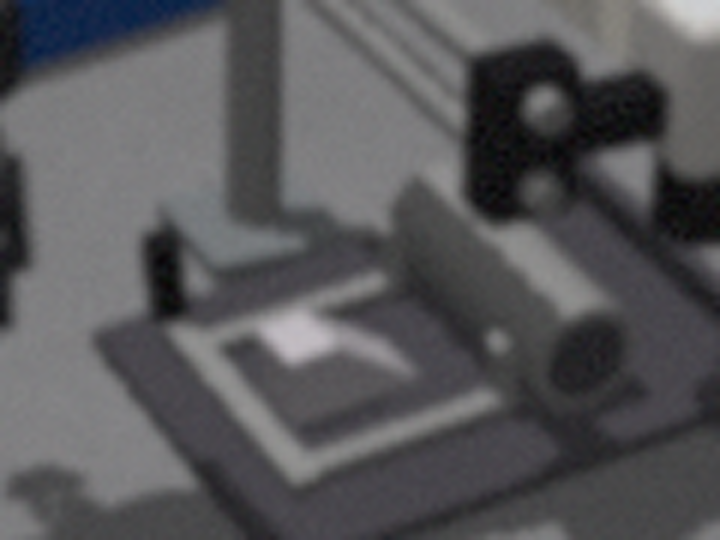

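View pics/t11.png

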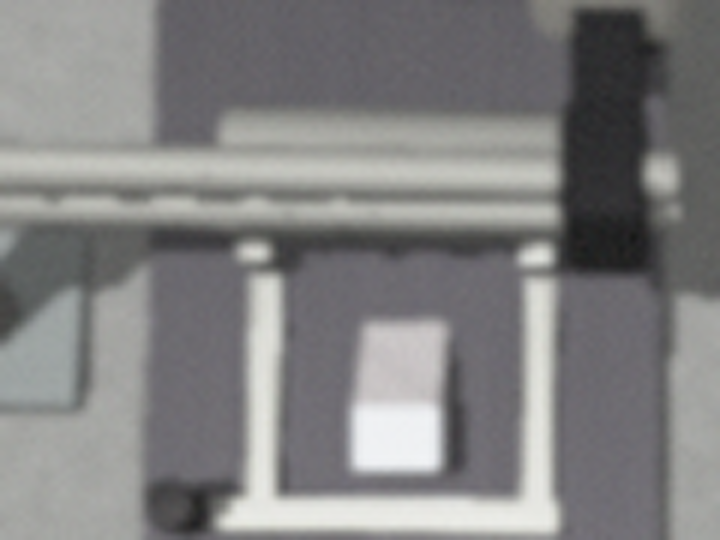

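```bash
cat > wf.py <<'E'
from fit import *
def ramp2w(P): return R.from_euler('z',-.013).apply(np.array(P))+[.690,.099,0]
def wpts(x,y,yaw,M):
    M=np.array(M)/1000.
    P=R.from_euler('z',yaw).apply(M+[0,0,.021])
    a=np.arctan(.105);P=R.from_euler('y',-a).apply(P)
    # foot origin on slope: chock_mid at ramp x,y => underside origin offset
    n=np.array([-np.sin(a),0,np.cos(a)])*.021
    ox=x-n[0]; return ramp2w(P+[ox,y,.036+.105*ox])
def wfit(obs):
    def res(p): return np.concatenate([(proj(f,wpts(*p,M))-U).ravel() for f,M,U in obs])
    o=least_squares(res,[-.1,0,0],loss='soft_l1');print("wedge ramp mm",(o.x[:2]*1000).round(1),"yaw",np.degrees(o.x[2]).round(1));print(res(o.x).reshape(-1,2).round(1).tolist())
E
python3 - <<'E'
from wf import *
t=np.load("t0.npy",allow_pickle=True).item();s=np.load("s0.npy",allow_pickle=True).item()
M=[(-8.5,20,21),(-8.5,-20,21),(-38,-20,21),(-38,20,21),(38,20,-18),(38,-20,-18)]
U=full([(354,402),(442,402),(440,472),(350,470),(363,320),(448,320)],150,135,6)
M2=[(-38,20,21),(-38,-20,21),(-8.5,-20,21),(-8.5,20,21),(38,-20,-20)]
U2=full([(258,330),(292,365),(338,346),(310,312),(413,375)],220,135,6)
wfit([(t,M,U)]);wfit([(s,M2,U2)]);wfit([(t,M,U),(s,M2,U2)])
E
```

```text
wedge ramp mm [-105.5   -0.4] yaw 0.3
[[-0.1, 0.5], [-0.5, 0.5], [-0.2, -0.8], [0.5, -0.4], [0.3, 0.0], [-0.0, 0.0]]
wedge ramp mm [-106.2   -0.7] yaw 3.5
[[-0.4, -0.1], [-0.0, -0.1], [0.4, -0.1], [-1.1, -0.2], [1.2, 0.5]]
wedge ramp mm [-105.5   -0.5] yaw 0.9
[[0.0, 0.6], [-0.4, 0.4], [-0.0, -0.8], [0.7, -0.3], [0.3, 0.1], [-0.1, -0.0], [-0.3, -0.5], [-0.3, -0.3], [0.3, -0.1], [-0.8, -0.4], [1.4, 0.7]]
```

```bash
python3 -m crank '[[[1,2,0,0,10],[1,0,0,0,10],[1,0,0,0,10],[1,0,0,0,10],[1,0,0,0,10],[1,0,0,0,10],[1,0,0,0,10],[1,0,0,0,10]]]'; python3 -m crank '[[[1,0,0,0,10],[1,0,0,0,0]]]'; python3 - <<'E'
from h import *
# ramp line y=0 at x=-220
plan([.47,.1013,-.004],-.75)
E
```

```text
time: 14.15
tool_pos: [0.3915, 0.1024, 0.0918]
tool_rot: [0.538, -0.537, 0.459, -0.46]
contact_force: [0.2, 1.3, -0.4]
gripper_width: 0.999
time: 14.4
tool_pos: [0.3913, 0.1024, 0.0916]
tool_rot: [-0.498, 0.497, -0.502, 0.503]
contact_force: [-0.8, -0.4, -0.6]
gripper_width: 0.996
t 14.4 tcp [0.3913 0.1024 0.0916] w 0.996 F [-0.8 -0.4 -0.6] q6 0.08
before twist axes d [0.03 9.57 7.86] twist 0.12 after-twist d [0.01 9.57 7.86]
```

```bash
python3 -m crank '[[[1,0.05,2,3.5,0],[1,0,4,3,0],[1,0,3.5,0,0],[1,0,0,0,0]]]'; python3 - <<'E'
from h import *
plan([.47,.1013,-.004],-.75)
f=grab_frame("side");t=grab_frame("top")
s,A=tool();p=s["tool_pos"]
P=[p+sg*o*A[:,2]-.048*A[:,1] for sg in (1,-1) for o in (.0425,.057)]
crop(f,(260,180),(120,90),6,"pics/s12.png",proj(f,P))
E
```

```text
time: 14.9
tool_pos: [0.4528, 0.1008, -0.0069]
tool_rot: [0.495, -0.499, 0.504, -0.501]
contact_force: [0.2, -0.6, 0.7]
gripper_width: 1.001
t 14.9 tcp [ 0.4528  0.1008 -0.0069] w 1.001 F [ 0.2 -0.6  0.7] q6 0.07
before twist axes d [-0.07 -0.3   1.72] twist 0.13 after-twist d [-0.07 -0.3   1.72]
pics/s12.png 200 135 6
```

View pics/s12.png

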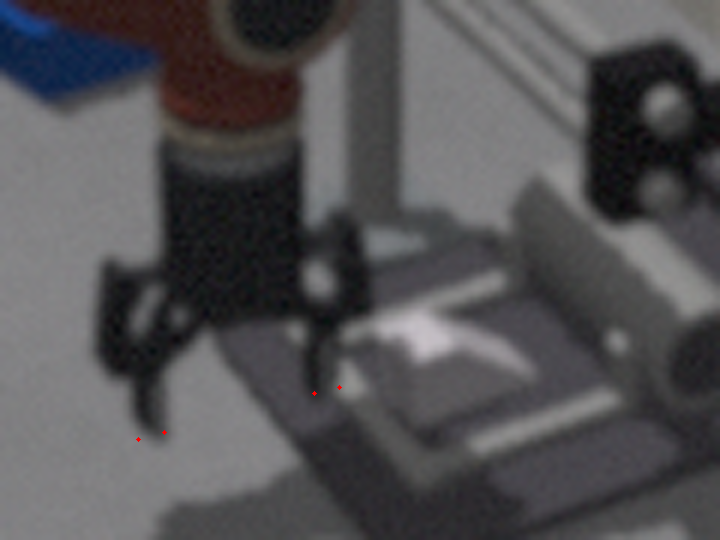

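```bash
python3 -m crank '[[[1,0,-0.2,2,0],[1,0,0,1.2,0],[1,0,0,0,0]]]'; python3 - <<'E'
from h import *
plan([.541,.1008,-.004],-.75)
f=grab_frame("side")
crop(f,(260,180),(100,75),8,"pics/s13.png")
E
```

```text
time: 15.38
tool_pos: [0.4895, 0.1008, 0.0003]
tool_rot: [-0.498, 0.496, -0.502, 0.504]
contact_force: [-0.3, -0.5, 0.0]
gripper_width: 0.999
t 15.375 tcp [4.895e-01 1.008e-01 3.000e-04] w 0.999 F [-0.3 -0.5  0. ] q6 0.07
before twist axes d [-0.06  0.45  5.15] twist 0.04 after-twist d [-0.07  0.45  5.15]
pics/s13.png 210 143 8
```

View pics/s13.png

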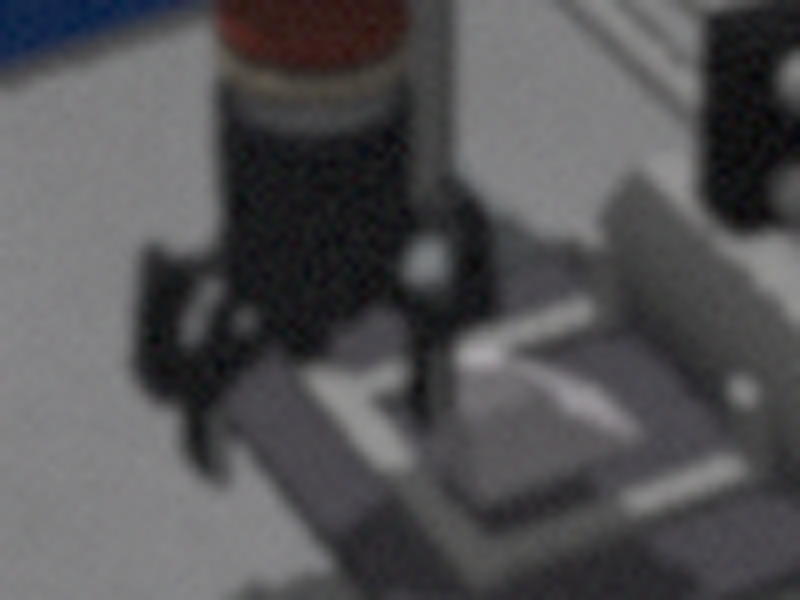

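```bash
python3 -m crank '[[[1,0,0,0.5,0],[1,0,0,0.5,0],[1,0,0,0.5,0],[1,0,0,0.5,0],[1,0,0,0.5,0],[1,0,0,0.5,0],[1,0,0,0.5,0],[1,0,0,0.5,0]]]'; python3 -m crank '[[[1,0,0,0,0]]]'; python3 - <<'E'
from h import *
plan([.541,.1008,-.004],-.75)
f=grab_frame("side");t=grab_frame("top")
crop(f,(280,180),(100,75),8,"pics/s14.png")
E
```

```text
time: 16.42
tool_pos: [0.5255, 0.1004, -0.0014]
tool_rot: [0.496, -0.498, 0.504, -0.502]
contact_force: [-11.9, 0.2, 11.2]
gripper_width: 1.001
time: 16.55
tool_pos: [0.5265, 0.1004, -0.0015]
tool_rot: [0.496, -0.497, 0.504, -0.502]
contact_force: [-5.9, 0.6, 5.6]
gripper_width: 1.005
t 16.55 tcp [ 0.5265  0.1004 -0.0015] w 1.005 F [-5.9  0.6  5.6] q6 0.06
before twist axes d [-0.06  0.25  1.45] twist 0.04 after-twist d [-0.06  0.25  1.45]
pics/s14.png 230 143 8
```

View pics/s14.png

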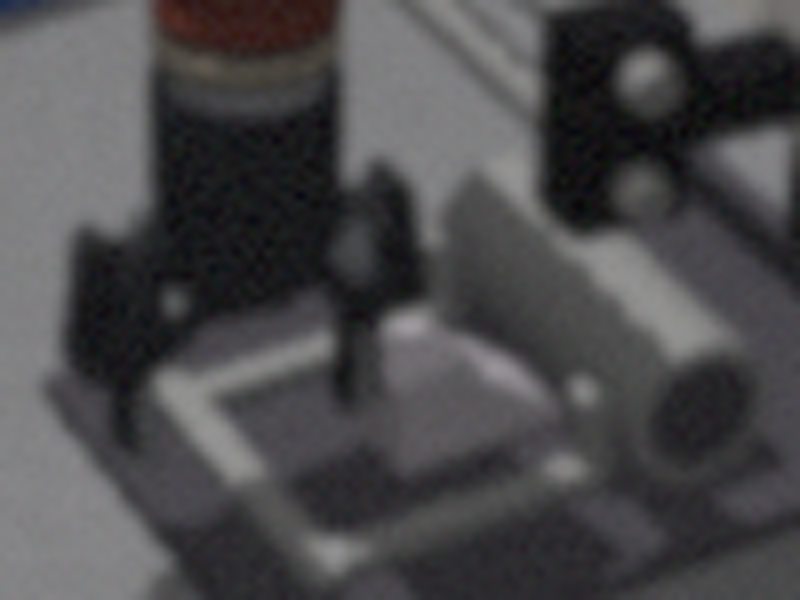

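```bash
python3 - <<'E'
from wf import *
s=np.load("s0.npy",allow_pickle=True).item()
for x in (-.072,-.068,-.064,-.06,-.055):
    print(x,((proj(s,wpts(x,0,0,[(38,-20,-18),(38,-20,-21),(-38,-20,-21),(-8.5,-20,21)]))-[230,143]+.5)*8).round().tolist())
E
```

```text
-0.072 [[554.0, 413.0], [555.0, 419.0], [389.0, 478.0], [447.0, 370.0]]
-0.068 [[563.0, 410.0], [563.0, 416.0], [398.0, 475.0], [456.0, 367.0]]
-0.064 [[572.0, 407.0], [572.0, 413.0], [407.0, 472.0], [465.0, 364.0]]
-0.06 [[580.0, 403.0], [580.0, 409.0], [416.0, 469.0], [474.0, 360.0]]
-0.055 [[591.0, 400.0], [591.0, 406.0], [427.0, 465.0], [485.0, 357.0]]
```

```bash
python3 -m crank '[[[1,0,-0.3,0,0],[1,0,-0.05,0.3,0],[1,0,-0.05,0.3,0],[1,0,-0.05,0.3,0],[1,0,0,0,0]]]'; python3 - <<'E'
from h import *
plan([.5445,.1008,-.004],-.75)
f=grab_frame("side")
crop(f,(280,180),(100,75),8,"pics/s15.png")
E
```

```text
time: 17.27
tool_pos: [0.5368, 0.1, 0.0026]
tool_rot: [-0.497, 0.497, -0.503, 0.503]
contact_force: [-1.5, -0.3, 0.0]
gripper_width: 1.003
t 17.275 tcp [0.5368 0.1    0.0026] w 1.003 F [-1.5 -0.3  0. ] q6 0.06
before twist axes d [-0.09  0.66  0.77] twist 0.01 after-twist d [-0.09  0.66  0.77]
pics/s15.png 230 143 8
```

View pics/s15.png

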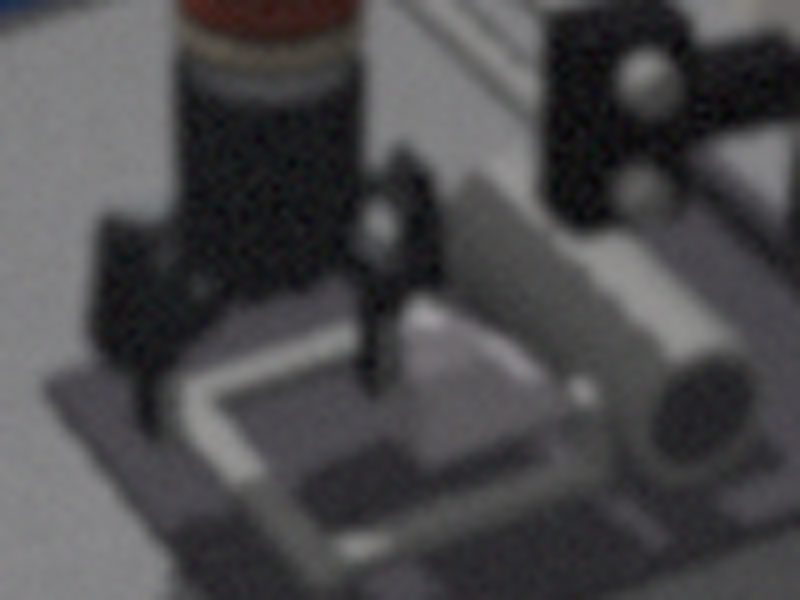

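```bash
python3 -m crank '[[[1,0,-0.03,0.2,0],[1,0,-0.03,0.2,0],[1,0,0,0,0]]]'; python3 - <<'E'
from h import *
plan([.5445,.1008,-.004],-.75)
f=grab_frame("side");t=grab_frame("top")
crop(f,(280,180),(100,75),8,"pics/s16.png")
crop(t,(210,180),(120,90),6,"pics/t16.png")
E
```

```text
time: 17.7
tool_pos: [0.539, 0.1002, 0.0029]
tool_rot: [0.496, -0.498, 0.504, -0.502]
contact_force: [-6.8, 0.5, 3.3]
gripper_width: 1.001
t 17.7 tcp [0.539  0.1002 0.0029] w 1.001 F [-6.8  0.5  3.3] q6 0.06
before twist axes d [-0.06  0.69  0.55] twist 0.03 after-twist d [-0.07  0.69  0.55]
pics/s16.png 230 143 8
pics/t16.png 150 135 6
```

View pics/s16.png

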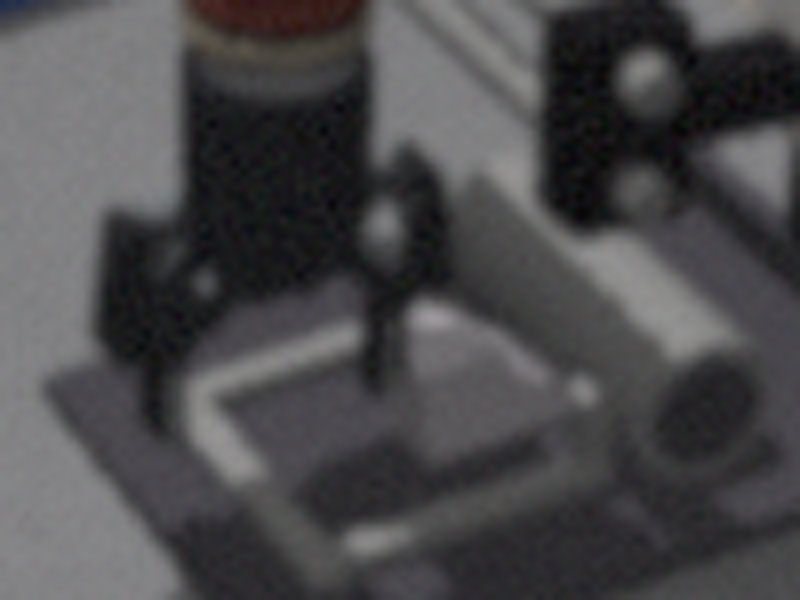

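View pics/t16.png

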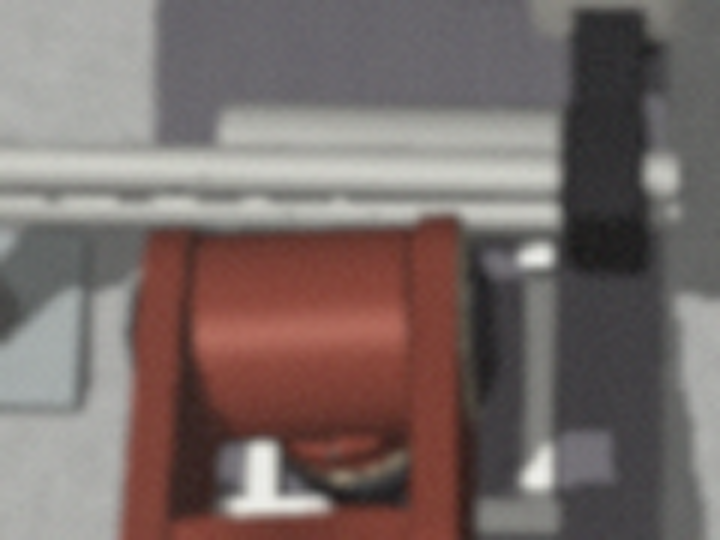

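```bash
python3 -m crank '[[[1,0,-0.1,0.15,0],[1,0,-0.05,0.1,0],[1,0,0,0,0]]]'; python3 - <<'E'
from h import *
plan([.5445,.1008,-.004],-.75)
f=grab_frame("side")
crop(f,(280,180),(100,75),8,"pics/s17.png")
E
```

```text
time: 18.18
tool_pos: [0.5415, 0.1001, 0.0041]
tool_rot: [0.496, -0.498, 0.504, -0.502]
contact_force: [-5.7, 1.3, 1.1]
gripper_width: 1.0
t 18.175 tcp [0.5415 0.1001 0.0041] w 1.0 F [-5.7  1.3  1.1] q6 0.06
before twist axes d [-0.07  0.8   0.3 ] twist 0.02 after-twist d [-0.07  0.8   0.3 ]
pics/s17.png 230 143 8
```

View pics/s17.png

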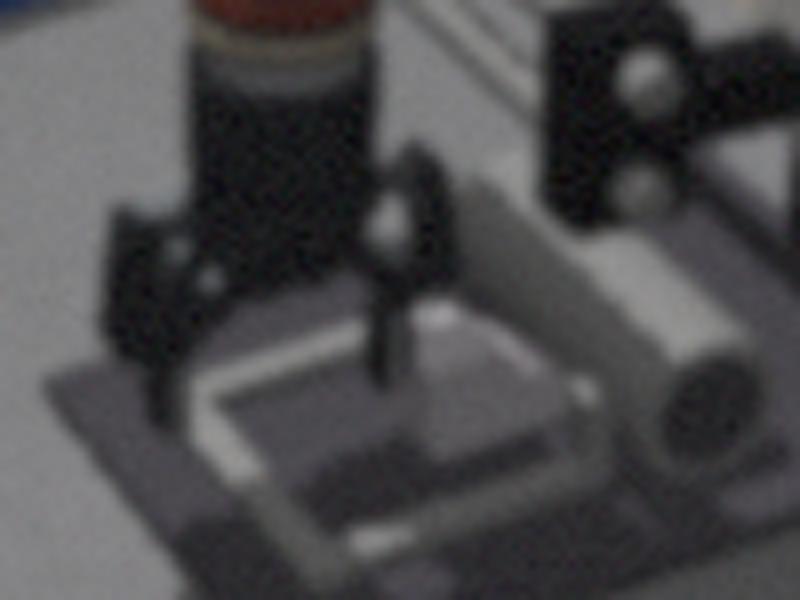

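The roller shifted about 1 px, so the wedge is in contact. I'll retreat straight back and measure.

```bash
python3 -m crank '[[[1,0,0,-0.5,0],[1,0,0,-2,0],[1,0,-0.3,-4,0],[1,0,-1,-4,0],[1,0,-3,-3,0],[1,0,-4,0,0],[1,0,0,0,0]]]'; python3 - <<'E'
from h import *
plan([.5445,.1008,-.004],-.75)
f=grab_frame("side");t=grab_frame("top")
crop(f,(280,180),(100,75),8,"pics/s18.png")
crop(t,(210,180),(100,75),8,"pics/t18.png")
E
```

```text
time: 19.1
tool_pos: [0.4115, 0.1019, 0.0923]
tool_rot: [-0.5, 0.494, -0.501, 0.506]
contact_force: [0.5, 0.5, 0.3]
gripper_width: 1.004
t 19.1 tcp [0.4115 0.1019 0.0923] w 1.004 F [0.5 0.5 0.3] q6 0.08
before twist axes d [-0.05  9.78 13.19] twist 0.02 after-twist d [-0.05  9.78 13.19]
pics/s18.png 230 143 8
pics/t18.png 160 143 8
```

View pics/s18.png

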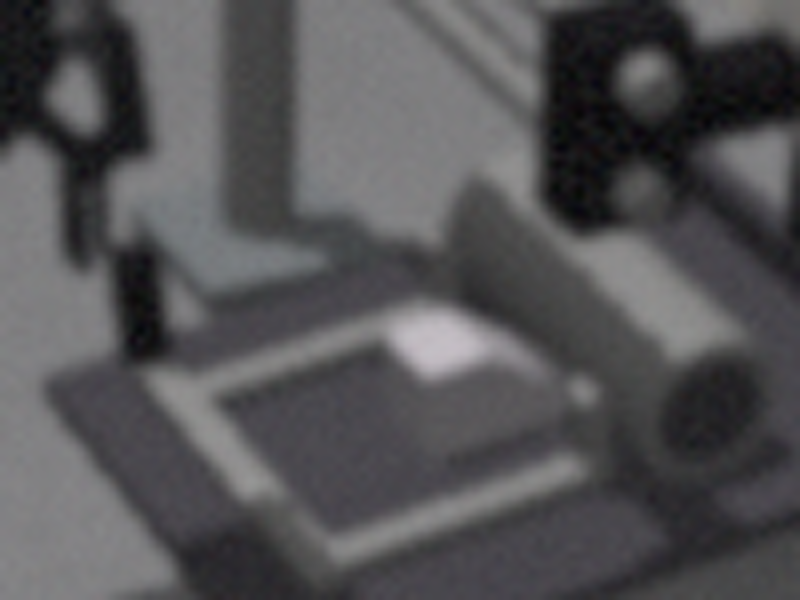

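View pics/t18.png

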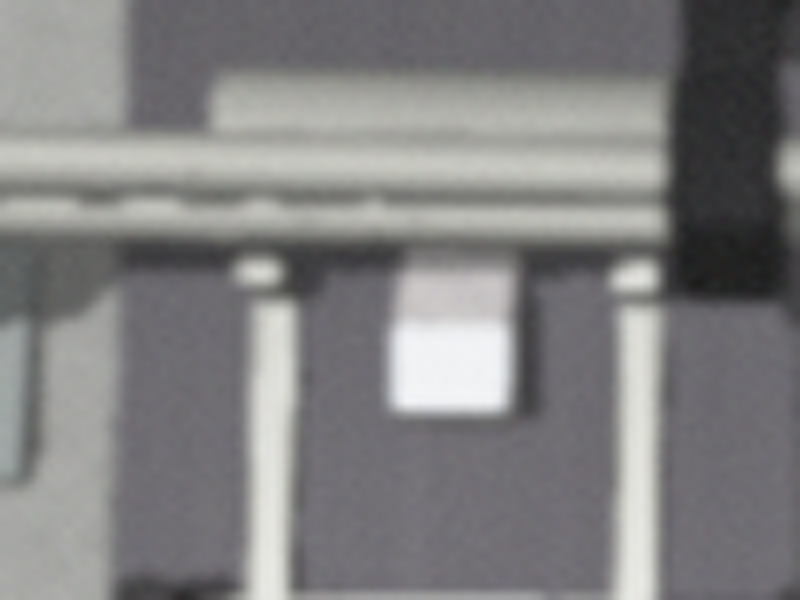

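```bash
python3 - <<'E'
from wf import *
t=np.load("t0.npy",allow_pickle=True).item();s=np.load("s0.npy",allow_pickle=True).item()
M=[(-8.5,20,21),(-8.5,-20,21),(-38,-20,21),(-38,20,21)]
U=full([(392,322),(516,320),(512,414),(388,412)],160,143,8)
M2=[(-38,20,21),(-38,-20,21),(-8.5,-20,21)]
U2=full([(388,344),(432,382),(490,358)],230,143,8)
wfit([(t,M,U)]);wfit([(s,M2,U2)])
# roller upper silhouette: top view
t2=grab_frame("top");s2=grab_frame("side")
# registration of roller patch vs start
for f0,f1,(x0,x1,y0,y1) in ((t,t2,(190,235,148,162)),(s,s2,(300,328,172,205)),(s,s2,(300,350,130,160)),(t,t2,(170,220,162,172))):
    a=cv2.cvtColor(f0["frame"],cv2.COLOR_RGB2GRAY)[y0:y1,x0:x1].astype(np.float32);b=cv2.cvtColor(f1["frame"],cv2.COLOR_RGB2GRAY)[y0:y1,x0:x1].astype(np.float32)
    print(cv2.phaseCorrelate(a,b,cv2.createHanningWindow(a.shape[::-1],cv2.CV_32F)))
r=ramp2w([(-.003,-.085,.0675),(.003,-.085,.0675)]);print(np.diff(proj(s,r),axis=0),np.diff(proj(t,r),axis=0))
E
```

```text
wedge ramp mm [-52.3  -1.4] yaw -0.5
[[0.5, 0.4], [-0.8, 0.8], [-0.5, -0.6], [0.8, -0.5]]
wedge ramp mm [-53.5  -4.5] yaw 2.7
[[-0.7, -0.7], [-0.0, 0.3], [0.7, 0.2]]
((0.18240619497283106, 0.5267040723719223), 0.9455621994866266)
((0.39108509448533724, -0.22319619240484556), 0.9933811196574458)
((0.16291332112385604, 0.021434374782192123), 1.0570840682983398)
((-0.5136744781670366, -0.057180544363619745), 0.8283216028213501)
[[ 1.63255514 -0.42908503]] [[ 0.02080547 -2.00542741]]
```

Wedge at ramp x ≈ -53, y ≈ -2, released. The roller moved about 2 mm. Next I move over the knob with the jaws partly open.

```bash
python3 -m crank '[[[0.2,-4,0,4,0],[0.2,-4,0,4,0],[0.2,-1.9,0,3.6,0],[0.2,0,0,0,0],[0.2,0,0,0,0]]]'; python3 - <<'E'
from h import *
plan([.528,.2011,0],-.75)
f=grab_frame("side");t=grab_frame("top")
s,A=tool();p=s["tool_pos"]
crop(f,(250,160),(120,90),6,"pics/s19.png",proj(f,[[.528,.2011,.08],[.528,.2011,.059]]))
E
```

```text
time: 19.92
tool_pos: [0.5239, 0.1987, 0.0859]
tool_rot: [0.496, -0.498, 0.504, -0.503]
contact_force: [-0.3, -0.2, -0.5]
gripper_width: 0.597
t 19.925 tcp [0.5239 0.1987 0.0859] w 0.597 F [-0.3 -0.2 -0.5] q6 0.24
before twist axes d [-0.25  8.59  0.43] twist 0.01 after-twist d [-0.25  8.59  0.43]
pics/s19.png 190 115 6
```

View pics/s19.png

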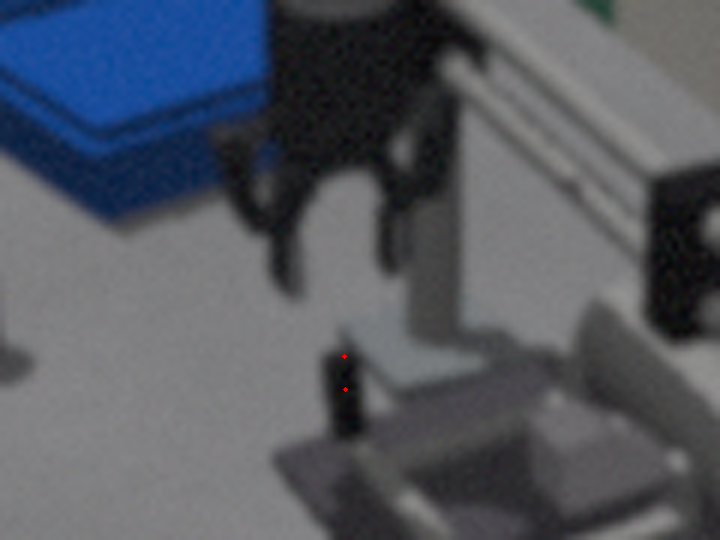

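```bash
python3 -m crank '[[[0.2,-0.25,2,0.3,0],[0.2,0,2,0,0],[0.2,0,1,0,0],[0.2,0,0,0,0]]]'; python3 - <<'E'
from h import *
plan([.528,.2011,0],-.75)
f=grab_frame("side");t=grab_frame("top")
crop(f,(250,160),(120,90),6,"pics/s20.png")
E
```

```text
time: 20.52
tool_pos: [0.5268, 0.2013, 0.0358]
tool_rot: [0.496, -0.498, 0.504, -0.503]
contact_force: [-0.3, 0.1, -0.1]
gripper_width: 0.602
t 20.525 tcp [0.5268 0.2013 0.0358] w 0.602 F [-0.3  0.1 -0.1] q6 0.25
before twist axes d [0.01 3.58 0.13] twist 0.01 after-twist d [0.01 3.58 0.13]
pics/s20.png 190 115 6
```

View pics/s20.png

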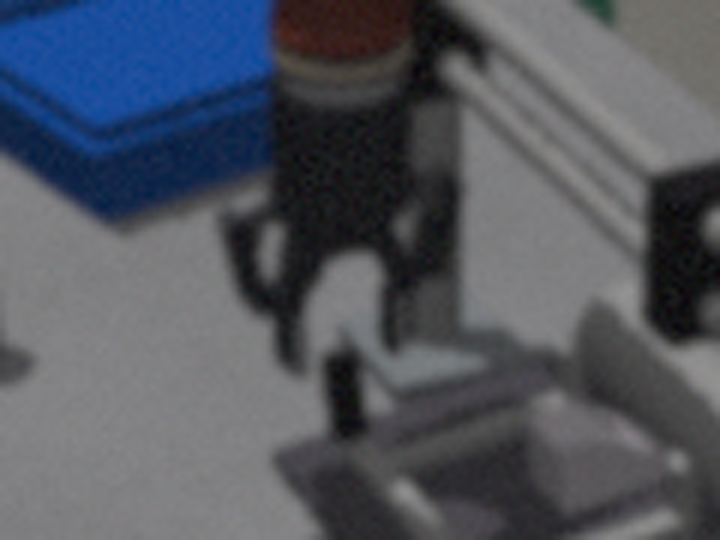

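```bash
python3 -m crank '[[[0.2,0,1.5,0,0],[0.2,0,1.5,0,0],[0.2,0,0,-0.8,0],[0.2,0,0.05,-0.5,0],[0.2,0,0.05,-0.5,0],[0.2,0,0,0,0]]]'; python3 - <<'E'
from h import *
plan([.467,.202,0],-.75)
f=grab_frame("side");t=grab_frame("top")
crop(f,(250,160),(120,90),6,"pics/s21.png")
E
```

```text
time: 21.38
tool_pos: [0.5103, 0.202, 0.0072]
tool_rot: [-0.497, 0.496, -0.503, 0.503]
contact_force: [-0.1, -0.5, -1.3]
gripper_width: 0.598
t 21.375 tcp [0.5103 0.202  0.0072] w 0.598 F [-0.1 -0.5 -1.3] q6 0.25
before twist axes d [ 0.06  0.71 -4.33] twist 0.02 after-twist d [ 0.06  0.71 -4.33]
pics/s21.png 190 115 6
```

View pics/s21.png

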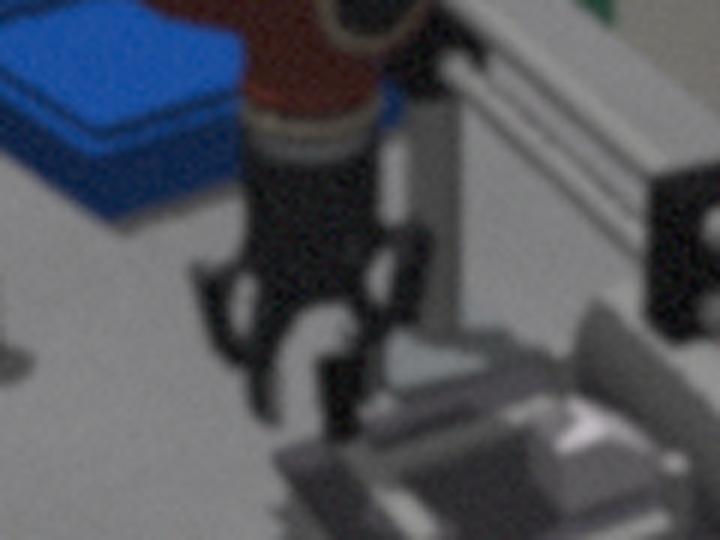

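```bash
python3 -m crank '[[[0.2,0,0.04,-0.4,0],[0.2,0,0.04,-0.4,0],[0.2,0,0.04,-0.4,0],[0.2,0,0.04,-0.4,0],[0.2,0,0.04,-0.4,0],[0.2,0,0.04,-0.4,0],[0.2,0,0,0,0]]]'; python3 - <<'E'
from h import *
plan([.467,.202,0],-.75)
f=grab_frame("side");t=grab_frame("top")
crop(f,(260,170),(120,90),6,"pics/s22.png")
crop(t,(200,190),(120,90),6,"pics/t22.png")
E
```

```text
time: 22.35
tool_pos: [0.4856, 0.2022, 0.0041]
tool_rot: [0.497, -0.497, 0.503, -0.503]
contact_force: [1.6, 0.7, 2.2]
gripper_width: 0.598
t 22.35 tcp [0.4856 0.2022 0.0041] w 0.598 F [1.6 0.7 2.2] q6 0.27
before twist axes d [ 0.04  0.42 -1.85] twist 0.02 after-twist d [ 0.04  0.42 -1.85]
pics/s22.png 200 125 6
pics/t22.png 140 145 6
```

View pics/s22.png

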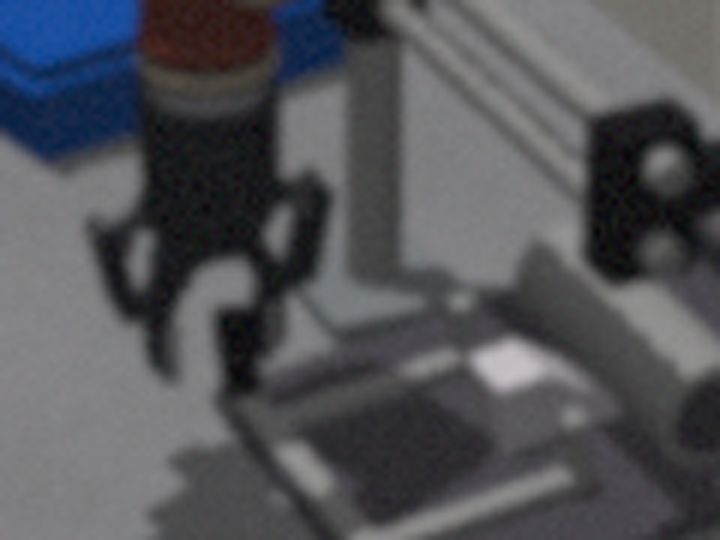

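View pics/t22.png

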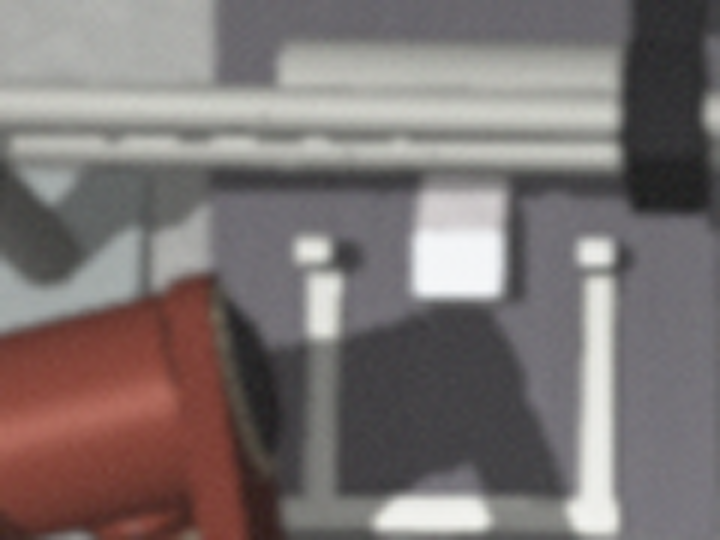

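```bash
python3 -m crank '[[[0.2,0,0.04,-0.4,0],[0.2,0,0.04,-0.4,0],[0.2,0,0.04,-0.4,0],[0.2,0,0.04,-0.4,0],[0.2,0,0.03,-0.4,0],[0.2,0,0,-0.1,0],[0.2,0,0,0,0]]]'; python3 - <<'E'
from h import *
plan([.467,.202,0],-.75)
f=grab_frame("side");t=grab_frame("top")
crop(t,(200,190),(120,90),6,"pics/t23.png")
E
```

```text
time: 23.32
tool_pos: [0.4645, 0.2024, 0.002]
tool_rot: [0.496, -0.497, 0.503, -0.503]
contact_force: [0.7, 0.8, -0.4]
gripper_width: 0.602
t 23.325 tcp [0.4645 0.2024 0.002 ] w 0.602 F [ 0.7  0.8 -0.4] q6 0.28
before twist axes d [0.04 0.2  0.25] twist 0.02 after-twist d [0.04 0.2  0.25]
pics/t23.png 140 145 6
```

View pics/t23.png

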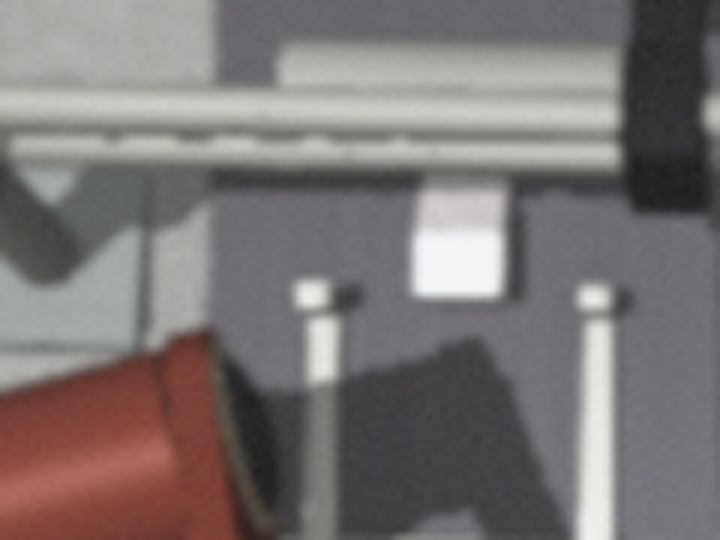

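```bash
python3 -m crank '[[[0.2,0,0.02,-0.2,0],[0.2,0,0,-0.1,0],[0.2,0,0,0,0]]]'; python3 - <<'E'
from h import *
plan([.467,.202,0],-.75)
t=grab_frame("top");t0=np.load("t0.npy",allow_pickle=True).item()
crop(t,(200,190),(120,90),6,"pics/t24.png")
crop(t0,(200,190),(120,90),6,"pics/t24z.png")
E
```

```text
time: 23.8
tool_pos: [0.4642, 0.2024, 0.0024]
tool_rot: [-0.498, 0.495, -0.502, 0.504]
contact_force: [8.9, 1.1, -5.8]
gripper_width: 0.599
t 23.8 tcp [0.4642 0.2024 0.0024] w 0.599 F [ 8.9  1.1 -5.8] q6 0.28
before twist axes d [0.04 0.24 0.27] twist 0.0 after-twist d [0.04 0.24 0.27]
pics/t24.png 140 145 6
pics/t24z.png 140 145 6
```

View pics/t24.png

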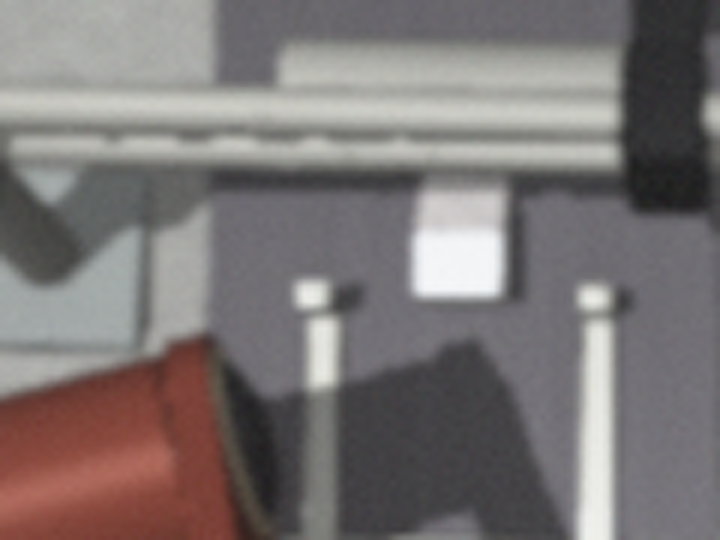

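View pics/t24z.png

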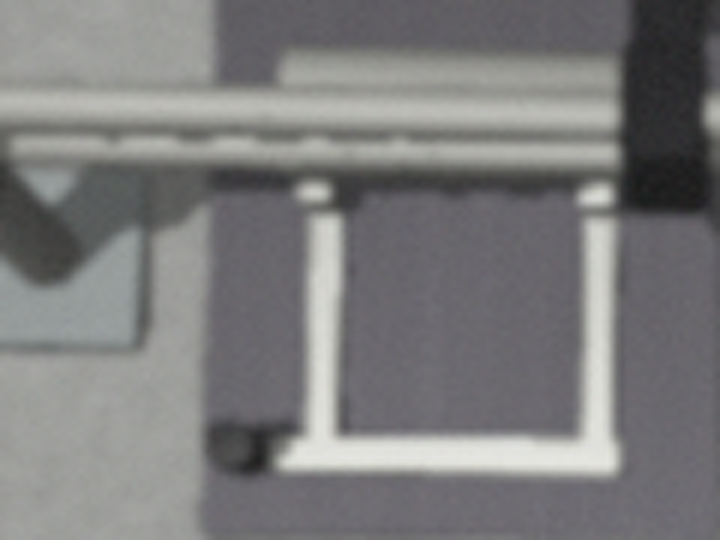

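```bash
python3 -m crank '[[[0.2,0,0,0.6,0],[0.2,0,-0.1,0.8,0],[0.2,0,-2,0,0],[0.2,0,-4,0,0],[0.2,0,-5,0,0],[0.2,0,-2,-4,0],[0.2,0,0,-5,0],[0.2,0,0,0,0]]]'; python3 - <<'E'
from h import *
plan([.467,.202,0],-.75)
t=grab_frame("top");f=grab_frame("side")
crop(t,(200,190),(120,90),6,"pics/t25.png")
crop(f,(280,180),(120,90),6,"pics/s25.png")
E
```

```text
time: 24.85
tool_pos: [0.3837, 0.2034, 0.1325]
tool_rot: [0.497, -0.497, 0.503, -0.503]
contact_force: [0.5, -0.1, -0.6]
gripper_width: 0.599
t 24.85 tcp [0.3837 0.2034 0.1325] w 0.599 F [ 0.5 -0.1 -0.6] q6 0.33
before twist axes d [ 0.05 13.24  8.34] twist 0.1 after-twist d [ 0.03 13.24  8.34]
pics/t25.png 140 145 6
pics/s25.png 220 135 6
```

View pics/t25.png

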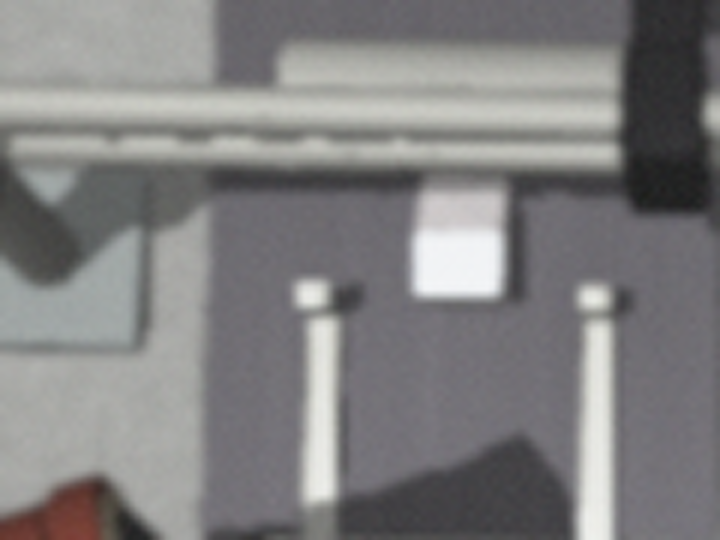

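View pics/s25.png

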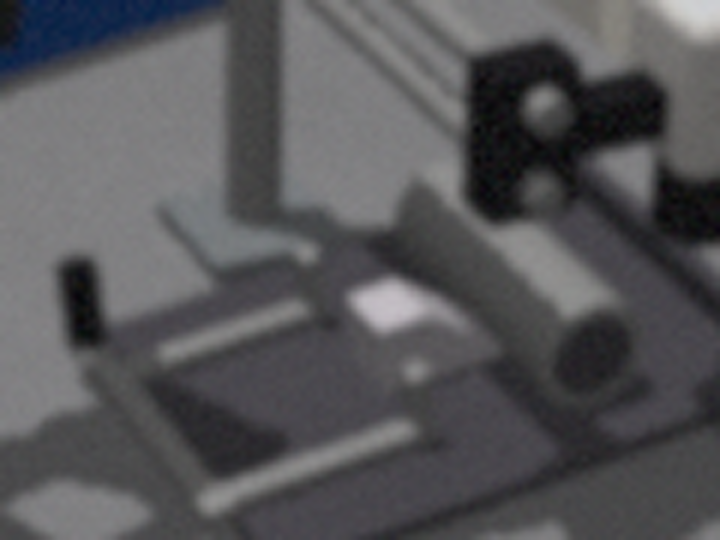

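```bash
python3 -c "
from plant import *
print(job_done(), state()['time'])"
```

```text
the job is handed in; nothing more can be done
the job is handed in; nothing more can be done
```

I placed the bare aluminium wedge on the slope between the prongs, thin end uphill, and pushed it up against the roller. After letting go of it, I drew the stop fully back by its knob. I handed the job in with the robot clear, about 25 s into the 51 s; no verdict is reported.

**Method:** The moves cannot tilt the tool, so I did not reach under the rods at 35 degrees. I set the wedge down on the lower part of the slope with the gripper vertical. I then pushed it home with the back of an open finger.

**Last checks:**
- **Wedge:** the two cameras put it at ramp x −52 and −54 mm and y −1 and −5 mm (home is x −55, y 0). It is square within about 3 degrees. It did not move in the pictures while the stop was withdrawn.
- **Stop:** it reached its end stop, with 9 N felt. The prongs moved about 49 mm in the top picture.
- **Roller:** still, resting against the wedge. It was nudged uphill by roughly 2 to 5 mm during the push, against the 12 mm allowed. My image estimates of this differed: image registration gave about 2 mm, edge positions 4 to 5 mm.
- **Boom and bystanders:** I saw no contact with the boom, and the arm did not come near the blocks or the jar after the wedge was picked up. I did not measure their positions again at the end.

**Disagreements:**
- **Tool height:** the reported TCP read about 35 mm lower than the fingertips looked in the pictures. I set heights from the pictures and the felt contacts instead.
- **Push force:** it briefly reached 12 N because my first path was level and not parallel to the slope. I corrected the path and it fell to between 1.5 and 7 N.

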